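# Turn cover plates face up and stack a board over them

### The arm

A 6-joint arm with a two-finger parallel gripper is mounted at the origin on a cart in front of the work surface, level with it; the furniture and walls round the work are solid. World frame = base frame: x ahead of the robot, y to its left, z up, the work surface at z = 0. Lengths are in m, angles in rad, forces in N, time in s.
With the tool pointing down it reaches from about 0.25 to 0.725 m from the base axis. Payload 4 kg.
Tool frame: the origin (TCP) lies midway between the tips of the shut fingers; the grasp point (between the pads) lies 19 mm behind it (bot.grip_point_offset is the distance from the TCP to the grasp point, in m); z points along the fingers, y is the line along which they close (so a half turn about z gives the same grasp; the last joint's range is limited). The gripper opens to 85 mm and grips with 20 to 120 N. Pads are 22 mm wide; open, the fingers measure 114 mm over their backs; the gripper's body (76 mm by 85 mm) begins 54 mm behind the grasp point. The pads swing forward as they close: fully open they stand 13 mm farther back than shut.
Start: joints at [-1.141, 0.241, 0.005, 1.335, 0, 1.571], TCP at [0.208, -0.455, 0.231] pointing down, gripper open.
Joint ranges: [-2.72, 2.72], [-1.05, 1.87], [-1.09, 1.28], [-1.99, 2.15], [-1.42, 1.44], [-3.14, 3.14]. Speed limits (rad/s): [2.79, 2.79, 3.14, 3.14, 3.14, 3.14].

### API

Orientations are given as a unit quaternion [x, y, z, w].
In Python, from workcell import bot gives the robot as it stands.
- The arm moves only by the tool step_arm, never from a script. Its argument "targets" is text: rows parted by semicolons, each of 7 numbers parted by spaces: the opening, from -1 (shut) to 1 (fully open), so that 0 is half open, then the shift along the world's x, y, z normalised to -1 to 1, where 1 is 0.5 m, then the turn, a rotation vector about the world's x, y, z normalised to -1 to 1, where 1 is pi/4 rad. In form: gripper x y z wx wy wz; .... A call has 1 to 10 rows; each row is the pose to reach, as a shift and turn from the pose commanded when the call began; what a row does not reach only later rows make up. A row lasts 1/12 s, in which the tool goes at most 41.7 mm and 7.16 degrees, less where a joint would pass 70% of its speed; a pose out of reach is approached as far as the arm can. A call with a number of a shift or a turn outside -1 to 1 is refused whole. A call with a gripper value outside its range is refused whole. The fingers move at their own pace and stop on an object; the grip force is fixed at half the most. Time passes only in rows, so rows that repeat a pose let the fingers close. It gives the time, the measured TCP pose, the force, the opening and the grip force at its end, in the units of the state.
- bot.get_obs(): the state, without advancing time (a new reading comes with each control period).
- bot.camera(name): name is "scene" or "top" or "wrist"; returns the picture (400x640x3 uint8, red, green, blue); there is no depth.
- bot.camera_info(name): a dict with "vertical_fov" (degrees; the focal length in pixels is half the picture's height over the tangent of half this angle, whatever the lens; pixels are square), "cx", "cy" (the principal point, pixels), "D" ([k1, k2, p1, p2, k3] as OpenCV has them; the pictures are not rectified), "pose" (4x4, takes a point from camera to world coordinates). Camera axes: x right, y up, looking along -z (the intrinsics and any distortion apply to the point x, -y, -z); pixel columns grow to the right and rows downward; lengths in m; the calibration is good to about 2 mm. A picture is of the moment at which its call begins: read the wrist's pose just before it. camera_info takes no time and is no camera call; for the wrist camera it gives the pose at the moment of the call.
- bot.job_done(): hands the job in; it is judged then, once.
The state is a dict: "clock": time; "joint_pos": joint angles; "joint_vel": joint speeds; "tau": joint torques, N m; "eef_pos": TCP position; "tool_rot": TCP orientation; "ft_force": force on the tool from outside, world axes, zero at the start; "ft_torque": the same for the moment, N m; "grip_width": finger opening in m; "grasp_force": force on a finger pad.
Only numpy, scipy, OpenCV 4.12 (cv2) and the standard library are available. Lean on these libraries where they do the work, as an engineer would, in place of code of your own. Each camera call takes 0.05 s, during which the arm holds its last target. There are 200 camera calls.

### The job

The cover plates lie face down, yellow side hidden, on the raised stand. Turn every one over and lay it flat with its yellow side up on the middle of the board with the four sockets, one on another in a pile; then stack the board with the handle over them, its four pins fully down in the sockets. Let no plate land on the bench, and leave the things round about where they are.

Things in the scene. Friction and masses are not known exactly. Their poses are not given: they have to be found in the camera images.
- stand_top (a point): Raised stand: a bare aluminium top 270 mm (x) by 320 mm (y), 22 mm thick, on a smaller blue block. Fixed. This point is the centre of its upper face, 100 mm above the bench; all four edges are free and the block under the top is 25 mm inside them. Axes: x and y along the sides, z up.
- base_board: Lower board, fixed to the bench: plywood 190 x 190 mm, 12 mm thick, with a blue socket post 26 x 26 mm, 32 mm high, on each corner (post centres 82 mm from the middle in x and y; post tops 44 mm above the bench). Each post has a square socket 15 x 15 mm, 16 mm deep, in its top. Origin: centre of the underside, on the bench; z up. The two boards may lie either way round, one left and one right of the stand.
- base_top (a point): Centre of the upper face of the lower board, 12 mm above the bench, where the plates go.
- top_board: Upper board, loose, 0.35 kg: plywood 190 x 190 mm, 10 mm thick, with four pins, 10 mm across and tapered to 5 mm, 12 mm long, under its corners (82 mm from the middle in x and y). Origin: the middle, level with the pin ends, so on the bench at the start; the plywood is 12 to 22 mm above it. Seated, its origin is 32 mm above that of the lower board. Any quarter turn fits. May be knocked aside.
- handle_mid (a point): Centre of the black bar handle of the upper board, 53 mm above that board's origin: bar 90 mm long along the board's x, 16 mm wide (y), 18 mm high, with a free gap of 22 mm below.
- plate_1_mid (a point): Cover plate, loose, rigid, 100 x 100 x 5 mm, 0.08 kg, black back, yellow face with a small black disc in the middle; too wide for the jaws. Lies on the stand with its back up at the start. This point is its centre, half-way through its thickness; x and y run along its sides; z points out of the black back (up at the start, down once it is turned over). May be absent (None).
- plate_2_mid (a point): Cover plate, loose, rigid, 100 x 100 x 5 mm, 0.08 kg, black back, yellow face with a small black disc in the middle; too wide for the jaws. Lies on the stand with its back up at the start. This point is its centre, half-way through its thickness; x and y run along its sides; z points out of the black back (up at the start, down once it is turned over). May be absent (None).
- plate_3_mid (a point): Cover plate, loose, rigid, 100 x 100 x 5 mm, 0.08 kg, black back, yellow face with a small black disc in the middle; too wide for the jaws. Lies on the stand with its back up at the start. This point is its centre, half-way through its thickness; x and y run along its sides; z points out of the black back (up at the start, down once it is turned over). May be absent (None).
- tape_roll: Black tape roll, 55 mm across, 19 mm high, loose, near the work; to be left alone. Origin: centre of its underside.
- relay: Grey relay with an orange top, 62 x 28 x 64 mm, standing, loose, near the work; to be left alone. Origin: centre of its underside.
- driver: Black and yellow screwdriver, 154 mm long, loose, near the work; to be left alone. Origin: centre of its underside.

How it is judged:
On the way:
1. every plate lies yellow side up on the lower board (horizontal distance between each of plate_1_mid, plate_2_mid, plate_3_mid and base_top below 0.03 m and z of each of plate_1_mid, plate_2_mid, plate_3_mid in the frame of base_board below 0.031 m and angle between each of plate_1_mid, plate_2_mid, plate_3_mid's own z axis and vertical above 3.04 rad and horizontal distance between top_board and base_board above 0.1 m), for 0.2 s.
At the end, for the whole second after the job is handed in: Every plate that is present lies flat (within 0.1 rad) with its yellow side up in a pile on the lower board, its centre within 30 mm of the board's middle; the upper board rests on the socket posts with its pins home (level, within 2.5 mm of fully down), at rest and released (horizontal distance between each of plate_1_mid, plate_2_mid, plate_3_mid and base_top below 0.03 m and z of each of plate_1_mid, plate_2_mid, plate_3_mid in the frame of base_board below 0.031 m and angle between each of plate_1_mid, plate_2_mid, plate_3_mid's own z axis and vertical above 3.04 rad and horizontal distance between top_board and base_board below 0.006 m and z of top_board in the frame of base_board between 0.029 and 0.0345 m and angle between handle_mid's own z axis and vertical below 0.03 rad and linear speed of top_board below 0.02 m/s); the robot touches nothing.
It fails at once if a plate lands on the bench (height (world z) of any of plate_1_mid, plate_2_mid, plate_3_mid below 0.008 m).
It fails at once if a thing standing round about is displaced by more than 30 mm (distance of any of tape_roll, relay, driver from where it was at the start of the episode above 0.03 m).
Of plate_1, plate_2, plate_3 only 2 to 3 are there at a start; the rules pass over those that are not, and their reading is None.
At some moment in a run one of top_board may be knocked a few centimetres aside while the robot is not near it.
It also fails if it takes over 210 s, if anything falls off the work surface, if the arm or the gripper's body presses on something with over 40 N, if the wrist force passes 120 N, or if a joint passes its speed limit or range.

## Working session

There is one attempt and no reset: what is moved stays moved. The work goes in short steps, Python scripts to look and compute and a tool call to move; the robot and the scene stay as the last step left them, time stands still between calls to the robot, and variables do not carry over. Pictures are saved under pics/ and viewed, at most 14 in all, crops included, and the job is handed in when it is done.

Besides the shell and the picture viewer there is one more tool, called after "Request:" as a command line: name --argument value ..., lists and objects as JSON in quotes. step_arm: Moves the arm, as the interface text tells. Scaled input: -1 to 1 covers 0.5 m each way for a shift and pi/4 rad each way for a turn. Its arguments: {"type":"object","properties":{"targets":{"type":"string"}},"required":["targets"]}

```bash
mkdir -p pics; ls; python3 - <<'E'
from workcell import bot
import cv2
for n in("scene","top"):
    cv2.imwrite(f"pics/{n}0.png",bot.camera(n)[:,:,::-1]); i=bot.camera_info(n); print(n,i)
print(bot.get_obs())
E
```

```text
pics
scene {'vertical_fov': 51.68155552144079, 'cx': 316.0307023433619, 'cy': 196.04879551158083, 'D': array([-0.04376356,  0.        ,  0.        ,  0.        ,  0.        ]), 'pose': array([[ 0.69389872,  0.55243841, -0.46186186, -0.06813698],
       [-0.71985173,  0.51630889, -0.46393816, -0.64170611],
       [-0.01783387,  0.65439815,  0.75593982,  1.17082132],
       [ 0.        ,  0.        ,  0.        ,  1.        ]])}
top {'vertical_fov': 50.331565959467554, 'cx': 319.98358590521804, 'cy': 199.21823801631166, 'D': array([-0.10530779,  0.        ,  0.        ,  0.        ,  0.        ]), 'pose': array([[-0.01518776,  0.98430028, -0.17584734,  0.38746982],
       [-0.99983972, -0.01328297,  0.01200417,  0.01779766],
       [ 0.00947993,  0.17600147,  0.98434426,  1.20433653],
       [ 0.        ,  0.        ,  0.        ,  1.        ]])}
{'clock': 0.1, 'joint_pos': array([-1.14099790e+00,  2.41327073e-01,  3.90435881e-03,  1.33518313e+00,
       -1.37996436e-06,  1.57081669e+00]), 'joint_vel': array([ 8.01791405e-04, -6.77585689e-04,  3.13407003e-03, -8.45435477e-05,
        1.54740473e-03,  2.03294536e-05]), 'tau': array([ 9.54039679e-04, -3.73137903e+01,  2.53010005e+01,  1.08627797e-02,
        7.37676510e-05,  6.05362800e-06]), 'eef_pos': array([ 0.20811982, -0.45403728,  0.23052457]), 'tool_rot': array([ 9.76999663e-01,  2.13238927e-01, -1.93621604e-04, -8.83796587e-04]), 'ft_force': array([-0.07944529,  0.19713355,  0.15837524]), 'ft_torque': array([-0.02722675,  0.03892446,  0.00665836]), 'grasp_force': 0.0, 'grip_width': 0.08541997361459053}
```

View pics/top0.png

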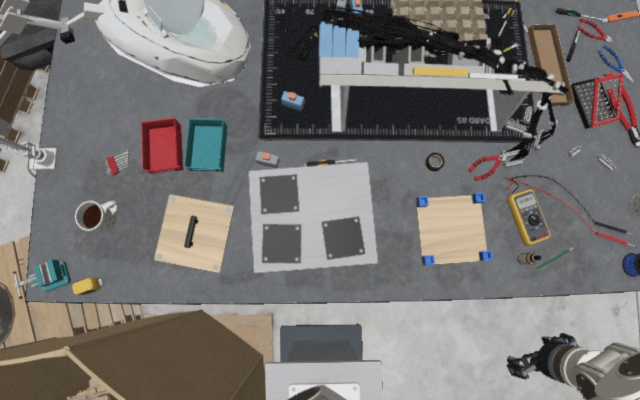

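View pics/scene0.png

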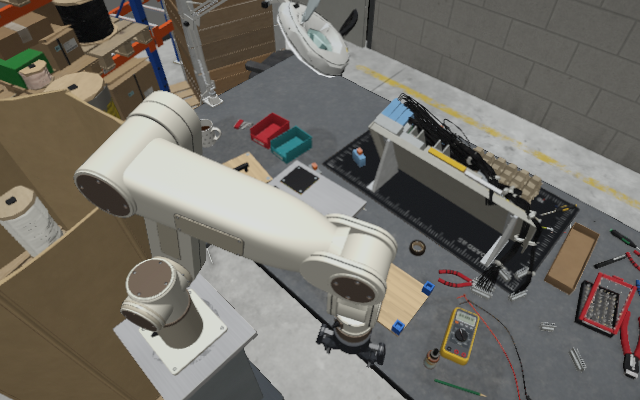

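The top view shows three black plates on the stand at about (280,195), (282,243) and (344,238). The handle board is on the left at (195,233), and the socket board is on the right at (452,229). The relay (267,158), driver (330,162) and tape (435,161) sit just beyond the stand. The scene view agrees, though the arm blocks part of it.

```bash
cat > h.py <<'E'
from workcell import bot
import cv2, numpy as np, json
from scipy.spatial.transform import Rotation as R
def cam(n):
    i=bot.camera_info(n); im=bot.camera(n); return im,i
def ray(i,px,H=400):
    f=H/2/np.tan(np.radians(i['vertical_fov'])/2)
    K=np.array([[f,0,i['cx']],[0,f,i['cy']],[0,0,1]])
    u=cv2.undistortPoints(np.float64(px).reshape(-1,1,2),K,np.float64(i['D'])).reshape(-1,2)
    d=np.c_[u[:,0],-u[:,1],-np.ones(len(u))]@i['pose'][:3,:3].T
    return i['pose'][:3,3],d
def plane(i,px,z):
    o,d=ray(i,px); return o+d*((z-o[2])/d[:,2])[:,None]
def blobs(m,lo,hi,box=None):
    m=m.astype(np.uint8)
    if box: k=np.zeros_like(m);k[box[1]:box[3],box[0]:box[2]]=1;m=m*k
    c,_=cv2.findContours(m,cv2.RETR_EXTERNAL,cv2.CHAIN_APPROX_NONE)
    return [x for x in c if lo<cv2.contourArea(x)<hi]
def rect(i,c,z):
    p=plane(i,c.reshape(-1,2),z)[:,:2]; (x,y),s,a=cv2.minAreaRect(np.float32(p*1000))
    return np.round([x,y,*s,a],1)
E
python3 - <<'E'
from h import *
im,i=cam("top"); hsv=cv2.cvtColor(im,cv2.COLOR_RGB2HSV); H,S,V=cv2.split(hsv)
g=(V>125)&(S<40)
for c in blobs(g,3000,30000,(235,150,390,285)): print("stand",rect(i,c,.1))
for c in blobs(V<95,500,3000,(255,168,375,268)): print("plate",rect(i,c,.105))
for c in blobs((H>100)&(H<130)&(S>130),30,400,(400,180,500,275)): print("post",rect(i,c,.044))
for c in blobs((S>50)&(H<30)&(V>120),2000,9000,(400,180,500,275)): print("base",rect(i,c,.012))
for c in blobs((S>50)&(H<30)&(V>120),2000,9000,(140,180,245,285)): print("topb",rect(i,c,.022))
for c in blobs(V<70,30,600,(165,205,225,260)): print("handle",rect(i,c,.058))
for n,p in dict(relay=(267,158),driver=(330,162),tape=(435,161),pliers=(490,165),meter=(528,217)).items(): print(n,plane(i,[p],.02).round(3))
E
```

```text
stand [546.1  27.6 283.2 324.9   3.8]
plate [470.8 106.6  93.   92.9  89.3]
plate [482.6 -53.6  94.5  94.    7.4]
plate [600.1 112.7  94.8  93.2   3.7]
post [ 422.2 -288.9   28.1   21.8   88.7]
post [ 431.9 -451.9   32.2   22.1   88.5]
post [ 585.9 -281.1   29.1   22.7   89.2]
post [ 595.1 -444.2   33.    23.    89.2]
base [ 509.4 -369.6  190.4  191.9    2.8]
topb [508.5 358.9 191.2 190.4  79. ]
handle [507.5 352.1   8.2  80.7  79.3]
relay [[0.722 0.154 0.02 ]]
driver [[ 0.707 -0.027  0.02 ]]
tape [[ 0.707 -0.333  0.02 ]]
pliers [[ 0.694 -0.497  0.02 ]]
meter [[ 0.539 -0.598  0.02 ]]
```

Request:
step_arm --targets "1 0.05 0.05 0.05 0 0 0;1 0.1 0.1 0.1 0 0 0;1 0.14 0.16 0.16 0 0 0;1 0.18 0.22 0.2 0 0 0;1 0.22 0.28 0.24 0 0 0;1 0.25 0.33 0.24 0 0 0;1 0.25 0.33 0.24 0 0 0"

```text
clock: 0.73
eef_pos: [0.3364, -0.2856, 0.3534]
tool_rot: [0.976, 0.217, 0.002, 0.001]
ft_force: [-1.0, -0.1, -0.5]
grip_width: 0.0853
grasp_force: 0.0
```

```bash
cat >> h.py <<'E'
def log():
    o=bot.get_obs(); r=dict(q=o['joint_pos'].tolist(),p=o['eef_pos'].tolist(),r=o['tool_rot'].tolist())
    open('log.jsonl','a').write(json.dumps(r)+"\n"); return o
def show():
    o=log(); m=R.from_quat(o['tool_rot']).as_matrix()
    print('t',round(o['clock'],1),'q',o['joint_pos'].round(3),'p',o['eef_pos'].round(4),'z',m[:,2].round(3),'y',m[:,1].round(3),'F',o['ft_force'].round(1),'w',round(o['grip_width'],4),'g',round(o['grasp_force'],1))
    return o
E
python3 -c "
from h import *;show()"
```

```text
t 0.7 q [-0.706  0.1    0.148  1.615  0.002  1.999] p [ 0.3364 -0.2856  0.3534] z [ 0.004 -0.    -1.   ] y [ 0.423 -0.906  0.002] F [-1.  -0.1 -0.5] w 0.0853 g 0.0
```

Request:
step_arm --targets "1 0 0 0 0 -0.1 0;1 0 0 0 0 -0.25 0;1 0 0 0 0 -0.4 0;1 0 0 0 0 -0.55 0;1 0 0 0 0 -0.7 0;1 0 0 0 0 -0.7 0"

```text
clock: 1.23
eef_pos: [0.3291, -0.2877, 0.347]
tool_rot: [0.941, 0.202, 0.265, 0.056]
ft_force: [-0.4, -0.2, -0.7]
grip_width: 0.0853
grasp_force: 0.0
```

```bash
python3 -c "
from h import *;show()"
```

```text
t 1.2 q [-1.035 -0.174 -0.255  1.19   0.465  1.755] p [ 0.3291 -0.2877  0.347 ] z [ 0.521  0.002 -0.854] y [ 0.351 -0.912  0.212] F [-0.4 -0.2 -0.7] w 0.0853 g 0.0
```

Request:
step_arm --targets "1 0 0 0 0.15 0 0;1 0 0 0 0.3 0 0;1 0 0 0 0.45 0 0;1 0 0 0 0.6 0 0;1 -0.1 0.05 0 0.6 0 0;1 -0.1 0.05 0 0.6 0 0"

```text
clock: 1.73
eef_pos: [0.2818, -0.2656, 0.3454]
tool_rot: [0.928, 0.134, 0.303, -0.172]
ft_force: [0.4, 1.2, 0.8]
grip_width: 0.0855
grasp_force: 0.0
```

```bash
python3 -c "
from h import *;show()"
```

```text
t 1.7 q [-1.257  0.099 -0.073  1.685  0.66   1.498] p [ 0.2818 -0.2656  0.3454] z [ 0.515  0.401 -0.758] y [ 0.354 -0.904 -0.238] F [0.4 1.2 0.8] w 0.0855 g 0.0
```

```bash
cat >> h.py <<'E'
def rows(q):
    b=q[1];c=q[1]-q[2];p=c+q[3];s,k=np.sin,np.cos
    zd=np.array([k(q[4])*k(p),s(q[4])*SG,-k(q[4])*s(p)])
    # params: h,A,B,C,D,d,Lt   (pitch down positive)
    A=np.zeros((3,7))
    A[2,0]=1
    A[0,1]=s(b);A[2,1]=k(b); A[0,2]=k(b);A[2,2]=-s(b)
    A[0,3]=k(c);A[2,3]=-s(c); A[0,4]=s(c);A[2,4]=k(c)
    A[0,5]=k(p);A[2,5]=-s(p); A[:,6]=zd
    return A,zd
SG=1
def fit():
    L=[json.loads(l) for l in open('log.jsonl')]
    L.append(dict(q=[-1.14099790e+00,2.41327073e-01,3.90435881e-03,1.33518313e+00,0,1.57081669],p=[0.20811982,-0.45403728,0.23052457],r=[9.76999663e-01,2.13238927e-01,-1.93621604e-04,-8.83796587e-04]))
    M=[];y=[]
    for l in L:
        A,zd=rows(l['q']); Rb=R.from_euler('z',-l['q'][0]).as_matrix()
        M.append(A);y.append(Rb@l['p'])
    M=np.vstack(M);y=np.hstack(y); x,_,rk,sv=np.linalg.lstsq(M,y,rcond=1e-4)
    return x,(M@x-y).reshape(-1,3),rk,L
E
python3 - <<'E'
from h import *
x,r,rk,L=fit();print(x.round(4),rk);print(r.round(4))
for l in L:
    A,zd=rows(l['q']);Rb=R.from_euler('z',-l['q'][0]).as_matrix();m=R.from_quat(l['r']).as_matrix()
    print(zd.round(3),(Rb@m[:,2]).round(3),(Rb@m[:,1]).round(3))
E
```

```text
[ 0.2408  0.4933 -0.      0.3914  0.008   0.1015  0.3035] 7
[[-0. -0.  0.]
 [-0. -0.  0.]
 [ 0. -0.  0.]
 [-0.  0. -0.]]
[ 0.003  0.002 -1.   ] [ 0.003  0.002 -1.   ] [ 0.91  -0.415  0.002]
[ 0.264  0.449 -0.854] [ 0.264  0.449 -0.854] [ 0.963 -0.164  0.212]
[-0.223  0.614 -0.758] [-0.223  0.614 -0.758] [ 0.969  0.058 -0.238]
[-0.002  0.    -1.   ] [-0.002 -0.    -1.   ] [ 1.    -0.    -0.002]
```

```bash
cat >> h.py <<'E'
from scipy.optimize import least_squares
X=np.array([ 0.2408,0.4933,0,0.3914,0.008,0.1015,0.3035])
LO=np.array([-2.72,-1.05,-1.09,-1.99,-1.42]);HI=np.array([2.72,1.87,1.28,2.15,1.44])
def fk(q):
    A,zd=rows(q); Rz=R.from_euler('z',q[0]).as_matrix(); return Rz@(A@X),Rz@zd
def zdir(yaw,down):
    a,b=np.radians([yaw,down]); return np.array([np.cos(a)*np.cos(b),np.sin(a)*np.cos(b),-np.sin(b)])
def ik(p,z,seeds=12):
    best=None;rng=np.random.default_rng(0)
    for s in range(seeds):
        q0=rng.uniform(LO*.8,HI*.8); q0[0]=np.arctan2(p[1],p[0])+rng.uniform(-.7,.7)
        r=least_squares(lambda q:np.r_[(fk(q)[0]-p)*10,fk(q)[1]-z],np.clip(q0,LO+.01,HI-.01),bounds=(LO,HI))
        if best is None or r.cost<best.cost-1e-9: best=r
    q=best.x; Rz=R.from_euler('z',q[0]).as_matrix()
    j5=p-X[6]*z; c=q[1]-q[2]+q[3]; j4=j5-Rz@np.array([np.cos(c),0,-np.sin(c)])*X[5]
    return np.sqrt(2*best.cost),q.round(2),j5.round(3),j4.round(3)
E
python3 - <<'E'
from h import *
for name,g,yaws in(("near",(.39,-.06,.1025),(-20,0,20)),("right",(.48,-.15,.1025),(30,60,90)),("corner",(.41,-.12,.1025),(30,45,60)),("place",(.48,-.35,.05),(-60,-36,0,40,90))):
  for yaw in yaws:
    for dn in ((0,15) if name!='place' else (25,40)):
      z=zdir(yaw,dn); e,q,j5,j4=ik(np.array(g)+.019*z,z,8); print(name,yaw,dn,round(e,3),q,j5,j4)
E
```

```text
near -20 0 0.521 [ 0.69  0.66 -1.09 -0.42 -1.42] [0.123 0.037 0.102] [0.103 0.021 0.201]
near -20 15 0.473 [ 0.61  0.4  -1.09 -0.26 -1.18] [0.132 0.034 0.176] [0.104 0.015 0.272]
near 0 0 0.556 [-1.01  0.68 -1.09 -0.44  1.44] [ 0.106 -0.06   0.102] [ 0.093 -0.04   0.201]
near 0 15 0.509 [-0.9   0.37 -1.09 -0.24  1.14] [ 0.115 -0.06   0.176] [ 0.093 -0.032  0.271]
near 20 0 0.257 [-0.97  0.68 -1.09 -0.46  1.44] [ 0.123 -0.157  0.102] [ 0.108 -0.136  0.201]
near 20 15 0.207 [-0.93  0.51 -1.09 -0.31  1.27] [ 0.132 -0.154  0.176] [ 0.115 -0.131  0.274]
right 30 0 0.007 [-0.9   1.1  -0.93 -1.99  1.42] [ 0.234 -0.292  0.102] [ 0.17  -0.213  0.107]
right 30 15 0.0 [-0.87  0.59 -0.88 -0.49  1.26] [ 0.242 -0.287  0.176] [ 0.206 -0.245  0.261]
right 60 0 0.0 [-0.87  1.13  0.    2.02  1.23] [ 0.338 -0.396  0.102] [ 0.404 -0.474  0.103]
right 60 15 0.0 [-0.85  0.86 -0.13  1.45  1.16] [ 0.343 -0.388  0.176] [ 0.394 -0.446  0.242]
right 90 0 0.133 [-0.75  1.17  0.35  2.15  0.88] [ 0.48  -0.434  0.102] [ 0.553 -0.503  0.12 ]
right 90 15 0.0 [-0.72  1.09  0.36  2.03  0.81] [ 0.48  -0.425  0.176] [ 0
[... 832 characters left out ...]
271 -0.198  0.17 ] [ 0.197 -0.144  0.213]
place -36 40 0.0 [-0.63  0.46 -0.93 -0.69  0.  ] [ 0.304 -0.222  0.233] [ 0.241 -0.176  0.298]
place 0 25 0.0 [-1.01  0.67 -0.84 -0.8   0.87] [ 0.222 -0.35   0.17 ] [ 0.181 -0.285  0.237]
place 0 40 0.0 [-0.93  0.48 -0.72 -0.25  0.66] [ 0.262 -0.35   0.233] [ 0.227 -0.303  0.315]
place 40 25 0.0 [-1.07  0.86 -0.03  1.08  1.09] [ 0.282 -0.516  0.17 ] [ 0.301 -0.55   0.264]
place 40 40 0.0 [-1.    0.72 -0.1   0.91  0.86] [ 0.313 -0.49   0.233] [ 0.321 -0.503  0.333]
place 90 25 0.075 [-0.91  1.29  0.91  2.15  0.61] [ 0.48  -0.608  0.17 ] [ 0.531 -0.673  0.229]
place 90 40 0.0 [-0.87  1.13  0.74  1.92  0.52] [ 0.48  -0.568  0.233] [ 0.524 -0.62   0.308]
```

```bash
cat >> h.py <<'E'
def frame(z,y):
    z=np.array(z,float);z/=np.linalg.norm(z);y=np.array(y,float);y-=z*(y@z);y/=np.linalg.norm(y)
    return R.from_matrix(np.c_[np.cross(y,z),y,z])
def mv(p,z,y):
    o=show(); T=frame(z,y); rv=(T*R.from_quat(o['tool_rot']).inv()).as_rotvec()
    d=np.array(p)-o['eef_pos']
    print('shift',(d/.5).round(3),'turn',(rv/(np.pi/4)).round(3),'rows',np.ceil(max(np.linalg.norm(d)/.0417,np.degrees(np.linalg.norm(rv))/7.16)))
    e,q,j5,j4=ik(np.array(p),np.array(z)/np.linalg.norm(z)); print('ik',round(e,4),q,j5,j4)
E
python3 - <<'E'
from h import *
mv([.483,.02,.16],[0,0,-1],[.998,.066,0])
for g,yaws in(((.48,-.16,.112),(70,80)),((.6,-.15,.112),(60,75,90))):
  for yaw in yaws:
    for dn in (8,12):
      z=zdir(yaw,dn); e,q,j5,j4=ik(np.array(g)+.019*z,z,8); print(yaw,dn,round(e,3),q,j5,j4)
E
```

```text
t 1.7 q [-1.257  0.099 -0.073  1.685  0.66   1.498] p [ 0.2818 -0.2656  0.3454] z [ 0.515  0.401 -0.758] y [ 0.354 -0.904 -0.238] F [0.4 1.2 0.8] w 0.0855 g 0.0
shift [ 0.402  0.571 -0.371] turn [-0.949  0.227  1.64 ] rows 12.0
ik 0.0 [ 0.04  0.25 -0.17  1.15 -0.  ] [0.483 0.02  0.464] [0.483 0.02  0.565]
70 8 0.0 [-0.84  1.05  0.12  1.93  1.07] [ 0.384 -0.425  0.152] [ 0.449 -0.497  0.181]
70 12 0.0 [-0.83  0.99  0.09  1.82  1.05] [ 0.385 -0.422  0.171] [ 0.447 -0.49   0.213]
80 8 0.0 [-0.79  1.11  0.28  2.07  0.94] [ 0.431 -0.437  0.152] [ 0.5   -0.508  0.176]
80 12 0.0 [-0.79  1.06  0.25  1.98  0.93] [ 0.432 -0.434  0.171] [ 0.499 -0.502  0.206]
60 8 0.0 [-0.71  1.02  0.17  1.65  1.34] [ 0.459 -0.394  0.152] [ 0.52  -0.447  0.213]
60 12 0.0 [-0.7   0.94  0.11  1.44  1.3 ] [ 0.461 -0.391  0.171] [ 0.511 -0.433  0.249]
75 8 0.0 [-0.68  1.2   0.53  2.14  1.14] [ 0.527 -0.422  0.152] [ 0.602 -0.482  0.185]
75 12 0.0 [-0.67  1.13  0.48  2.    1.11] [ 0.528 -0.419  0.171] [ 0.598 -0.474  0.219]
90 8 0.146 [-0.64  1.2   0.67  2.15  0.98] [ 0.6   -0.432  0.152] [ 0.673 -0.486  0.197]
90 12 0.094 [-0.63  1.2   0.7   2.15  0.95] [ 0.6   -0.428  0.171] [ 0.672 -0.481  0.219]
```

Request:
step_arm --targets "0.2 0.2 0.4 0 -0.5 0.1 0.8;0.2 0.2 0.4 0 -0.5 0.1 0.8;0.2 0.2 0.4 0 -0.5 0.1 0.8;0.2 0.2 0.4 0 -0.5 0.1 0.8;0.2 0.2 0.4 0 -0.5 0.1 0.8;0.2 0.2 0.4 0 -0.5 0.1 0.8;0.2 0.2 0.4 0 -0.5 0.1 0.8;0.2 0.2 0.4 0 -0.5 0.1 0.8"

```text
clock: 2.4
eef_pos: [0.3842, -0.063, 0.3518]
tool_rot: [0.864, 0.468, 0.172, -0.073]
ft_force: [-0.5, 0.8, 0.3]
grip_width: 0.0515
grasp_force: 0.0
```

```bash
python3 - <<'E'
from h import *
mv([.483,.02,.16],[0,0,-1],[.998,.066,0])
E
```

```text
t 2.4 q [-0.445 -0.105 -0.116  1.471  0.366  1.72 ] p [ 0.3842 -0.063   0.3518] z [ 0.229  0.287 -0.93 ] y [ 0.833 -0.552  0.034] F [-0.5  0.8  0.3] w 0.0515 g 0.0
shift [ 0.198  0.166 -0.384] turn [-0.458  0.167  0.81 ] rows 6.0
ik 0.0 [ 0.04  0.25 -0.17  1.15 -0.  ] [0.483 0.02  0.464] [0.483 0.02  0.565]
```

Request:
step_arm --targets "0.2 0.198 0.166 -0.3 -0.458 0.167 0.81;0.2 0.198 0.166 -0.3 -0.458 0.167 0.81;0.2 0.198 0.166 -0.3 -0.458 0.167 0.81;0.2 0.198 0.166 -0.3 -0.458 0.167 0.81;0.2 0.198 0.166 -0.3 -0.458 0.167 0.81;0.2 0.198 0.166 -0.3 -0.458 0.167 0.81;0.2 0.198 0.166 -0.3 -0.458 0.167 0.81;0.2 0.198 0.166 -0.3 -0.458 0.167 0.81"

```text
clock: 3.07
eef_pos: [0.4824, 0.0176, 0.2005]
tool_rot: [0.687, 0.727, 0.0, -0.001]
ft_force: [0.1, -0.2, -0.4]
grip_width: 0.0513
grasp_force: 0.0
```

```bash
python3 - <<'E'
from h import *
mv([.483,.02,.12],[0,0,-1],[.998,.066,0])
im,i=cam("wrist"); cv2.imwrite("pics/w1.png",im[:,:,::-1]); print(i['pose'].round(3))
E
```

```text
t 3.1 q [ 3.600e-02  2.230e-01 -9.900e-02  1.249e+00  1.000e-03  1.550e+00] p [0.4824 0.0176 0.2005] z [-0.     0.001 -1.   ] y [ 0.998  0.057 -0.   ] F [ 0.1 -0.2 -0.4] w 0.0513 g 0.0
shift [ 0.001  0.005 -0.161] turn [-0.002 -0.001  0.012] rows 2.0
ik 0.0 [ 0.04  0.29 -0.23  1.05  0.  ] [0.483 0.02  0.424] [0.483 0.02  0.525]
[[ 0.998 -0.054 -0.018  0.478]
 [ 0.057  0.946  0.321  0.101]
 [-0.    -0.321  0.947  0.343]
 [ 0.     0.     0.     1.   ]]
```

View pics/w1.png

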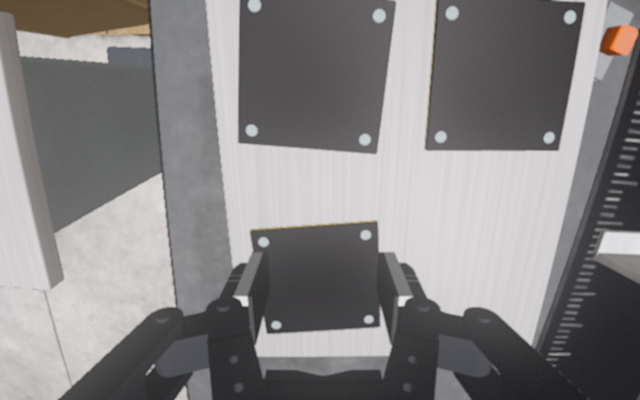

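The wrist view shows plates A (upper left), C (upper right) and B (bottom, its left edge at row 225) on the stand, with the relay at top right. B's edge runs (252,230)–(377,222).

```bash
python3 - <<'E'
from h import *
i=bot.camera_info("wrist")
print(plane(i,[(252,230),(377,222),(240,143),(378,153),(427,149),(558,150)],.105).round(4))
print(plane(i,[(230,250),(210,50)],.1).round(4))
E
```

```text
[[ 0.4293 -0.0099  0.105 ]
 [ 0.5255  0.0021  0.105 ]
 [ 0.4215  0.0575  0.105 ]
 [ 0.5205  0.0557  0.105 ]
 [ 0.5556  0.0606  0.105 ]
 [ 0.6539  0.0662  0.105 ]]
[[ 0.4101 -0.0311  0.1   ]
 [ 0.4008  0.119   0.1   ]]
```

Request:
step_arm --targets "0.2 0 0.01 -0.1 0 0 0;0.2 0 0.01 -0.15 0 0 0;0.2 0 0.01 -0.17 0 0 0;0.2 0 0.01 -0.175 0 0 0;0.2 0 0.01 -0.18 0 0 0;0.2 0 0.01 -0.185 0 0 0;0.2 0 0.01 -0.185 0 0 0;0.2 0 0.01 -0.185 0 0 0"

```text
clock: 3.78
eef_pos: [0.4834, 0.0231, 0.1102]
tool_rot: [0.686, 0.728, 0.002, 0.001]
ft_force: [-0.0, 0.3, -0.4]
grip_width: 0.0511
grasp_force: 0.0
```

Request:
step_arm --targets "0.2 0 0 -0.008 0 0 0;0.2 0 0 -0.012 0 0 0;0.2 0 0 -0.012 0 0 0;0.2 0 0 -0.012 0 0 0"

```text
clock: 4.12
eef_pos: [0.4822, 0.0236, 0.1027]
tool_rot: [0.685, 0.728, 0.001, 0.0]
ft_force: [0.0, 0.1, -0.3]
grip_width: 0.0516
grasp_force: 0.0
```

Request:
step_arm --targets "0.2 0 0 -0.004 0 0 0;0.2 0 0 -0.004 0 0 0;0.2 0 0 -0.004 0 0 0"

```text
clock: 4.37
eef_pos: [0.4822, 0.0236, 0.1006]
tool_rot: [0.685, 0.728, 0.001, 0.0]
ft_force: [-1.0, -1.1, -0.3]
grip_width: 0.0512
grasp_force: 0.0
```

Request:
step_arm --targets "0.2 0 0 -0.004 0 0 0;0.2 0 0 -0.004 0 0 0;0.2 0 0 -0.004 0 0 0"

```text
clock: 4.62
eef_pos: [0.4822, 0.0235, 0.0987]
tool_rot: [0.685, 0.728, 0.001, 0.0]
ft_force: [0.2, -0.2, 1.1]
grip_width: 0.0512
grasp_force: 0.0
```

Request:
step_arm --targets "0.2 0 0 -0.004 0 0 0;0.2 0 0 -0.004 0 0 0;0.2 0 0 -0.004 0 0 0"

```text
clock: 4.87
eef_pos: [0.4825, 0.0235, 0.0969]
tool_rot: [0.685, 0.728, 0.001, 0.0]
ft_force: [-0.1, 0.3, 0.3]
grip_width: 0.0513
grasp_force: 0.3
```

Request:
step_arm --targets "0.2 0 0 -0.003 0 0 0;0.2 0 0 -0.003 0 0 0;0.2 0 0 -0.003 0 0 0"

```text
clock: 5.12
eef_pos: [0.4826, 0.0235, 0.0968]
tool_rot: [0.685, 0.728, 0.001, 0.001]
ft_force: [-2.2, -0.2, 10.9]
grip_width: 0.0509
grasp_force: 5.4
```

Request:
step_arm --targets "0.2 0 0 -0.003 0 0 0;0.2 0 0 -0.003 0 0 0;0.2 0 0 -0.003 0 0 0"

```text
clock: 5.37
eef_pos: [0.4826, 0.0235, 0.0967]
tool_rot: [0.685, 0.728, 0.002, 0.001]
ft_force: [-5.8, 0.2, 21.0]
grip_width: 0.0512
grasp_force: 10.4
```

Request:
step_arm --targets "0.2 0 0 0.01 0 0 0;0.2 0.001 -0.016 0.01 0 0 0;0.2 0.002 -0.032 0.01 0 0 0;0.2 0.003 -0.048 0.01 0 0 0;0.2 0.004 -0.064 0.01 0 0 0;0.2 0.005 -0.08 0.01 0 0 0;0.2 0.006 -0.096 0.01 0 0 0;0.2 0.007 -0.11 0.01 0 0 0;0.2 0.008 -0.12 0.01 0 0 0;0.2 0.008 -0.12 0.01 0 0 0"

```text
clock: 6.2
eef_pos: [0.4863, -0.0379, 0.0987]
tool_rot: [0.686, 0.728, 0.001, 0.001]
ft_force: [0.1, 1.1, 1.4]
grip_width: 0.0512
grasp_force: 0.2
```

```bash
python3 - <<'E'
from h import *
show()
im,i=cam("wrist"); cv2.imwrite("pics/w2.png",im[:,:,::-1])
im,i=cam("top"); cv2.imwrite("pics/t2.png",cv2.resize(im[140:300,230:400,::-1],None,fx=3,fy=3))
E
```

```text
t 6.2 q [-0.078  0.318 -0.256  0.995  0.     1.434] p [ 0.4863 -0.0379  0.0987] z [ 0.002  0.    -1.   ] y [0.998 0.059 0.002] F [0.1 1.1 1.4] w 0.0512 g 0.2
```

View pics/w2.png

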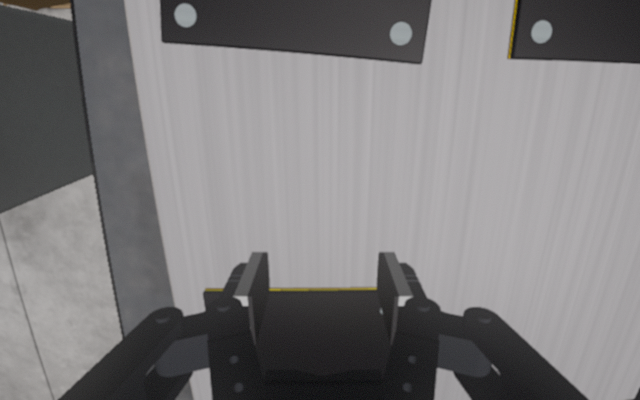

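The wrist view shows B's left edge at row 290, running from col 205 behind the fingers. The plate has been pushed squarely.

```bash
python3 - <<'E'
from h import *
i=bot.camera_info("wrist")
print(plane(i,[(207,292),(320,290),(375,290)],.105).round(4))
E
```

```text
[[ 0.4315 -0.0504  0.105 ]
 [ 0.4852 -0.0457  0.105 ]
 [ 0.5112 -0.0443  0.105 ]]
```

Request:
step_arm --targets "0.2 0.001 -0.012 0 0 0 0;0.2 0.002 -0.024 0 0 0 0;0.2 0.003 -0.036 0 0 0 0;0.2 0.004 -0.046 0 0 0 0;0.2 0.004 -0.054 0 0 0 0;0.2 0.004 -0.058 0 0 0 0;0.2 0.004 -0.058 0 0 0 0;0.2 0.004 -0.04 0.05 0 0 0;0.2 0.004 -0.02 0.2 0 0 0;0.2 0.004 0.1 0.3 0 0 0"

```text
clock: 7.13
eef_pos: [0.488, -0.0273, 0.1994]
tool_rot: [0.687, 0.727, 0.0, 0.0]
ft_force: [0.5, 0.6, -0.0]
grip_width: 0.0511
grasp_force: 0.0
```

Request:
step_arm --targets "0.2 0 0.3 0 0 0 0;0.2 0 0.3 0 0 0 0;0.2 0 0.3 0 0 0 0;0.2 0 0.3 0 0 0 0;0.2 0 0.3 0 0 0 0"

```text
clock: 7.55
eef_pos: [0.4882, 0.129, 0.1983]
tool_rot: [0.683, 0.73, 0.002, -0.0]
ft_force: [0.1, -0.1, 0.3]
grip_width: 0.0511
grasp_force: 0.0
```

```bash
python3 - <<'E'
from h import *
show()
im,i=cam("top"); H,S,V=cv2.split(cv2.cvtColor(im,cv2.COLOR_RGB2HSV))
cv2.imwrite("pics/t3.png",cv2.resize(im[140:300,230:400,::-1],None,fx=3,fy=3))
E
```

```text
t 7.5 q [ 0.257  0.265 -0.05   1.253  0.002  1.761] p [0.4882 0.129  0.1983] z [ 0.003  0.003 -1.   ] y [0.998 0.067 0.003] F [ 0.1 -0.1  0.3] w 0.0511 g 0.0
```

View pics/t3.png

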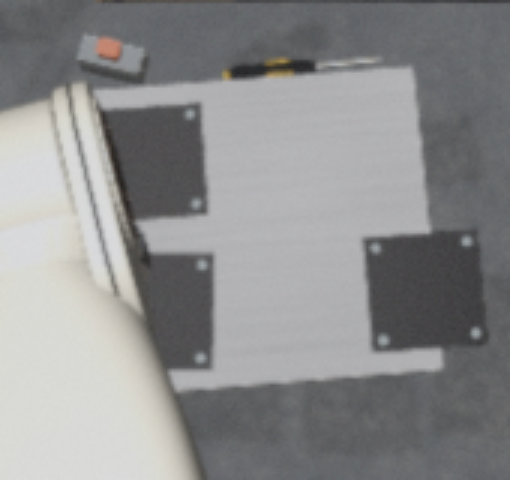

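Top crop: B now overhangs the stand's right edge by about 40 mm (plate cols 368–482, stand edge near 436). A and C are undisturbed.

```bash
python3 - <<'E'
from h import *
z=zdir(70,10); p=np.array([.483,-.144,.115])
for y in ([0,0,1],[0,0,-1]): mv(p-.1*z+[0,0,.1],z,y)
E
```

```text
t 7.6 q [ 0.254  0.264 -0.051  1.253  0.     1.759] p [0.4881 0.1268 0.1981] z [ 0.002  0.001 -1.   ] y [0.998 0.066 0.002] F [ 0.1 -1.   0.5] w 0.0509 g 0.0
shift [-0.078 -0.727  0.069] turn [ 1.117 -1.49   1.215] rows 14.0
ik 0.0605 [-0.99  0.88  0.27  2.15  0.94] [ 0.347 -0.517  0.285] [ 0.399 -0.596  0.323]
t 7.6 q [ 0.254  0.264 -0.051  1.253  0.     1.759] p [0.4881 0.1268 0.1981] z [ 0.002  0.001 -1.   ] y [0.998 0.066 0.002] F [ 0.1 -1.   0.5] w 0.0509 g 0.0
shift [-0.078 -0.727  0.069] turn [ 1.644  1.234 -2.047] rows 19.0
ik 0.0605 [-0.99  0.88  0.27  2.15  0.94] [ 0.347 -0.517  0.285] [ 0.399 -0.596  0.323]
```

Request:
step_arm --targets "0.2 -0.04 -0.1 0.15 0 0 0;0.2 -0.08 -0.2 0.25 0 0 0;0.2 -0.12 -0.7 0.25 0 0 0;0.2 -0.12 -0.7 0.25 0 0 0;0.2 -0.12 -0.7 0.25 0 0 0;0.2 -0.12 -0.7 0.25 0 0 0;0.2 -0.12 -0.7 0.25 0 0 0;0.2 -0.12 -0.7 0.25 0 0 0;0.2 -0.12 -0.7 0.25 0 0 0;0.2 -0.12 -0.7 0.25 0 0 0"

```text
clock: 8.43
eef_pos: [0.4266, -0.231, 0.3241]
tool_rot: [0.688, 0.726, 0.0, 0.002]
ft_force: [0.7, 0.2, 0.6]
grip_width: 0.0511
grasp_force: 0.0
```

```bash
python3 - <<'E'
from h import *
z=zdir(70,10); p=np.array([.483,-.144,.115])
for y in ([0,0,1],[0,0,-1]): mv(p-.1*z+[0,0,.1],z,y)
E
```

```text
t 8.4 q [-4.960e-01  1.880e-01  1.770e-01  1.557e+00 -1.000e-03  1.020e+00] p [ 0.4266 -0.231   0.3241] z [ 0.002 -0.002 -1.   ] y [0.999 0.055 0.002] F [0.7 0.2 0.6] w 0.0511 g 0.0
shift [ 0.045 -0.011 -0.183] turn [ 1.113 -1.496  1.229] rows 15.0
ik 0.0605 [-0.99  0.88  0.27  2.15  0.94] [ 0.347 -0.517  0.285] [ 0.399 -0.596  0.323]
t 8.4 q [-4.960e-01  1.880e-01  1.770e-01  1.557e+00 -1.000e-03  1.020e+00] p [ 0.4266 -0.231   0.3241] z [ 0.002 -0.002 -1.   ] y [0.999 0.055 0.002] F [0.7 0.2 0.6] w 0.0511 g 0.0
shift [ 0.045 -0.011 -0.183] turn [ 1.651  1.221 -2.038] rows 19.0
ik 0.0605 [-0.99  0.88  0.27  2.15  0.94] [ 0.347 -0.517  0.285] [ 0.399 -0.596  0.323]
```

```bash
python3 - <<'E'
from h import *
for yaw in (60,70):
  for dz in (0,.05,.1,.15):
    for dn in (10,20,30,40):
      z=zdir(yaw,dn); p=np.array([.483,-.144,.115+dz]); print(yaw,dz,dn,[ (round(ik(p-b*z,z,6)[0],3)) for b in (0,.05,.09)])
z=zdir(60,35)
for y in ([0,0,1],[0,0,-1]): mv([.44,-.24,.25],z,y)
E
```

```text
60 0 10 [np.float64(0.0), np.float64(0.0), np.float64(0.0)]
60 0 20 [np.float64(0.0), np.float64(0.0), np.float64(0.0)]
60 0 30 [np.float64(0.0), np.float64(0.0), np.float64(0.0)]
60 0 40 [np.float64(0.0), np.float64(0.0), np.float64(0.0)]
60 0.05 10 [np.float64(0.0), np.float64(0.0), np.float64(0.0)]
60 0.05 20 [np.float64(0.0), np.float64(0.0), np.float64(0.0)]
60 0.05 30 [np.float64(0.0), np.float64(0.0), np.float64(0.0)]
60 0.05 40 [np.float64(0.0), np.float64(0.0), np.float64(0.0)]
60 0.1 10 [np.float64(0.0), np.float64(0.0), np.float64(0.0)]
60 0.1 20 [np.float64(0.0), np.float64(0.0), np.float64(0.0)]
60 0.1 30 [np.float64(0.0), np.float64(0.0), np.float64(0.0)]
60 0.1 40 [np.float64(0.0), np.float64(0.0), np.float64(0.0)]
60 0.15 10 [np.float64(0.0), np.float64(0.0), np.float64(0.0)]
60 0.15 20 [np.float64(0.0), np.float64(0.0), np.float64(0.0)]
60 0.15 30 [np.float64(0.0), np.float64(0.0), np.float64(0.0)]
60 0.15 40 [np.float64(0.0), np.float64(0.0), np.float64(0.0)]
70 0 10 [np.float64(0.0), np.float64(0.0), np.float64(0.0)]
70 0 20 [np.float64(0.0), np.float64(0.0), np.fl
[... 856 characters left out ...]
p.float64(0.0), np.float64(0.0)]
t 8.4 q [-4.960e-01  1.880e-01  1.770e-01  1.557e+00 -1.000e-03  1.020e+00] p [ 0.4266 -0.231   0.3241] z [ 0.002 -0.002 -1.   ] y [0.999 0.055 0.002] F [0.7 0.2 0.6] w 0.0511 g 0.0
shift [ 0.027 -0.018 -0.148] turn [ 0.666 -1.079  1.164] rows 11.0
ik 0.0 [-0.96  0.53  0.1   1.69  0.83] [ 0.316 -0.455  0.424] [ 0.346 -0.499  0.511]
t 8.4 q [-4.960e-01  1.880e-01  1.770e-01  1.557e+00 -1.000e-03  1.020e+00] p [ 0.4266 -0.231   0.3241] z [ 0.002 -0.002 -1.   ] y [0.999 0.055 0.002] F [0.7 0.2 0.6] w 0.0511 g 0.0
shift [ 0.027 -0.018 -0.148] turn [ 1.259  0.77  -2.487] rows 19.0
ik 0.0 [-0.96  0.53  0.1   1.69  0.83] [ 0.316 -0.455  0.424] [ 0.346 -0.499  0.511]
```

Request:
step_arm --targets "0.2 0.01 -0.04 -0.1 0.33 -0.54 0.58;0.2 0.01 -0.04 -0.1 0.33 -0.54 0.58;0.2 0.01 -0.04 -0.1 0.33 -0.54 0.58;0.2 0.01 -0.04 -0.1 0.33 -0.54 0.58;0.2 0.01 -0.04 -0.1 0.33 -0.54 0.58;0.2 0.01 -0.04 -0.1 0.33 -0.54 0.58;0.2 0.01 -0.04 -0.1 0.33 -0.54 0.58"

```text
clock: 9.02
eef_pos: [0.4311, -0.2477, 0.2717]
tool_rot: [0.486, 0.839, 0.236, 0.064]
ft_force: [-0.1, -0.2, 0.5]
grip_width: 0.0513
grasp_force: 0.0
```

```bash
python3 - <<'E'
from h import *
z=zdir(60,15); p=np.array([.477,-.146,.115])
mv(p-.08*z+[0,0,.03],z,[0,0,1])
E
```

```text
t 9.0 q [-0.815  0.202 -0.035  1.349  0.494  0.232] p [ 0.4311 -0.2477  0.2717] z [ 0.336  0.334 -0.88 ] y [0.786 0.415 0.458] F [-0.1 -0.2  0.5] w 0.0513 g 0.0
shift [ 0.015  0.07  -0.212] turn [ 0.657 -0.848  0.53 ] rows 8.0
ik 0.0 [-1.01  0.83  0.02  1.81  1.02] [ 0.292 -0.467  0.244] [ 0.339 -0.542  0.295]
```

Request:
step_arm --targets "0.2 0.015 0.02 -0.1 0.657 -0.848 0.53;0.2 0.015 0.02 -0.1 0.657 -0.848 0.53;0.2 0.015 0.02 -0.1 0.657 -0.848 0.53;0.2 0.015 0.02 -0.1 0.657 -0.848 0.53;0.2 0.015 0.02 -0.1 0.657 -0.848 0.53;0.2 0.015 0.02 -0.1 0.657 -0.848 0.53;0.2 0.015 0.02 -0.1 0.657 -0.848 0.53;0.2 0.015 0.04 -0.2 0.657 -0.848 0.53;0.2 0.015 0.04 -0.212 0.657 -0.848 0.53;0.2 0.015 0.04 -0.212 0.657 -0.848 0.53"

```text
clock: 9.85
eef_pos: [0.4392, -0.2236, 0.16]
tool_rot: [0.206, 0.764, 0.591, 0.154]
ft_force: [0.0, 0.7, 0.8]
grip_width: 0.0511
grasp_force: 0.0
```

```bash
python3 - <<'E'
from h import *
z=zdir(60,10); p=np.array([.477,-.146,.115])
mv(p-.07*z,z,[0,0,1]);mv(p,z,[0,0,1])
im,i=cam("wrist"); cv2.imwrite("pics/w4.png",im[:,:,::-1])
E
```

```text
t 9.8 q [-1.021  0.861  0.054  1.837  1.012 -1.131] p [ 0.4392 -0.2236  0.16  ] z [ 0.479  0.84  -0.253] y [0.133 0.215 0.967] F [0.  0.7 0.8] w 0.0511 g 0.0
shift [ 0.007  0.036 -0.066] turn [ 0.084 -0.061 -0.004] rows 1.0
ik 0.0 [-1.01  0.96  0.03  1.85  1.06] [ 0.293 -0.465  0.18 ] [ 0.344 -0.545  0.216]
t 9.8 q [-1.021  0.861  0.054  1.837  1.012 -1.131] p [ 0.4392 -0.2236  0.16  ] z [ 0.479  0.84  -0.253] y [0.133 0.215 0.967] F [0.  0.7 0.8] w 0.0511 g 0.0
shift [ 0.076  0.155 -0.09 ] turn [ 0.084 -0.061 -0.004] rows 3.0
ik 0.0 [-0.89  0.92 -0.08  1.68  1.17] [ 0.328 -0.405  0.168] [ 0.385 -0.476  0.212]
```

View pics/w4.png

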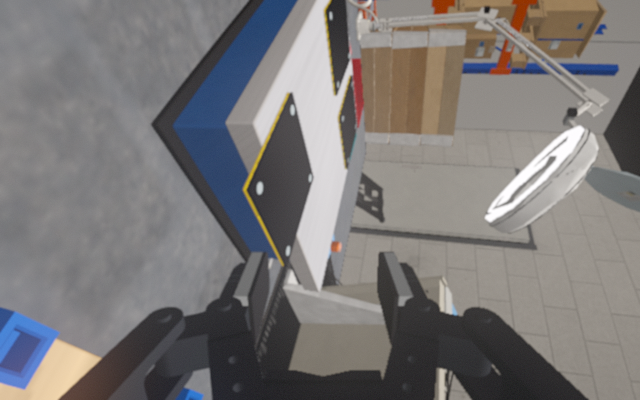

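The wrist view (turned, so image right is up) shows B overhanging the stand corner at about (280,190). The jaws are just short of it and straddle its height.

Request:
step_arm --targets "0.2 0.007 0.036 -0.066 0.084 -0.061 -0.004;0.2 0.007 0.036 -0.066 0.084 -0.061 -0.004;0.2 0.007 0.036 -0.066 0.084 -0.061 -0.004;0.2 0.02 0.06 -0.071 0.084 -0.061 -0.004;0.2 0.034 0.082 -0.076 0.084 -0.061 -0.004;0.2 0.048 0.106 -0.081 0.084 -0.061 -0.004;0.2 0.062 0.13 -0.086 0.084 -0.061 -0.004;0.2 0.076 0.155 -0.09 0.084 -0.061 -0.004;0.2 0.076 0.155 -0.09 0.084 -0.061 -0.004;0.2 0.076 0.155 -0.09 0.084 -0.061 -0.004"

```text
clock: 10.73
eef_pos: [0.4803, -0.1496, 0.1286]
tool_rot: [0.192, 0.745, 0.614, 0.176]
ft_force: [0.0, -0.3, 0.2]
grip_width: 0.0513
grasp_force: 0.0
```

```bash
python3 - <<'E'
from h import *
show()
im,i=cam("wrist"); cv2.imwrite("pics/w5.png",im[:,:,::-1])
E
```

```text
t 10.7 q [-0.89   0.893 -0.074  1.684  1.167 -1.141] p [ 0.4803 -0.1496  0.1286] z [ 0.497  0.848 -0.185] y [0.07  0.173 0.982] F [ 0.  -0.3  0.2] w 0.0513 g 0.0
```

View pics/w5.png

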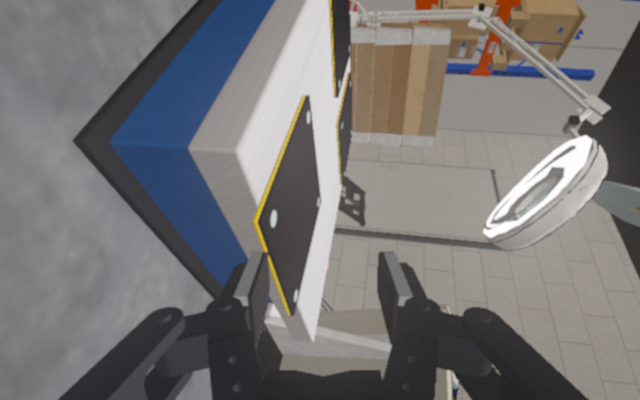

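The wrist view shows the lower finger level with the plate edge at about (262,265). The tool is 13 mm too high, so I'll back off and lower it.

Request:
step_arm --targets "0.2 -0.06 -0.102 0.022 0 0 0;0.2 -0.06 -0.102 0.022 0 0 0;0.2 -0.06 -0.102 0.022 0 0 0;0.2 -0.06 -0.102 -0.006 0.09 -0.04 0;0.2 -0.06 -0.102 -0.006 0.09 -0.04 0;0.2 -0.06 -0.102 -0.006 0.09 -0.04 0"

```text
clock: 11.28
eef_pos: [0.4481, -0.1987, 0.1169]
tool_rot: [0.194, 0.716, 0.647, 0.175]
ft_force: [0.2, 0.2, -0.1]
grip_width: 0.0512
grasp_force: 0.0
```

```bash
python3 - <<'E'
from h import *
z=zdir(60,10); p=np.array([.477,-.146,.114])
mv(p-.06*z,z,[0,0,1]);mv(p,z,[0,0,1])
E
```

```text
t 11.3 q [-0.999  1.035  0.045  1.93   1.09  -1.373] p [ 0.4481 -0.1987  0.1169] z [ 0.501  0.859 -0.102] y [0.052 0.087 0.995] F [ 0.2  0.2 -0.1] w 0.0512 g 0.0
shift [-0.001  0.003  0.015] turn [-0.081  0.045  0.005] rows 1.0
ik 0.0 [-0.99  0.95  0.01  1.83  1.07] [ 0.298 -0.456  0.177] [ 0.35  -0.535  0.214]
t 11.3 q [-0.999  1.035  0.045  1.93   1.09  -1.373] p [ 0.4481 -0.1987  0.1169] z [ 0.501  0.859 -0.102] y [0.052 0.087 0.995] F [ 0.2  0.2 -0.1] w 0.0512 g 0.0
shift [ 0.058  0.105 -0.006] turn [-0.081  0.045  0.005] rows 2.0
ik 0.0 [-0.89  0.93 -0.08  1.68  1.17] [ 0.328 -0.405  0.167] [ 0.385 -0.476  0.211]
```

Request:
step_arm --targets "0.2 0.012 0.02 -0.014 0 0 0;0.2 0.024 0.042 -0.015 0 0 0;0.2 0.036 0.063 -0.016 0 0 0;0.2 0.048 0.085 -0.017 0 0 0;0.2 0.058 0.105 -0.018 0 0 0;0.2 0.058 0.105 -0.018 0 0 0;0.2 0.058 0.105 -0.018 0 0 0"

```text
clock: 11.87
eef_pos: [0.4781, -0.1455, 0.1112]
tool_rot: [0.19, 0.718, 0.646, 0.176]
ft_force: [-0.1, 0.5, 0.1]
grip_width: 0.0513
grasp_force: 0.0
```

```bash
python3 - <<'E'
from h import *
show()
im,i=cam("wrist"); cv2.imwrite("pics/w6.png",im[100:400,100:500,::-1])
E
```

```text
t 11.9 q [-0.894  1.004 -0.043  1.813  1.189 -1.315] p [ 0.4781 -0.1455  0.1112] z [ 0.499  0.86  -0.104] y [0.046 0.094 0.995] F [-0.1  0.5  0.1] w 0.0513 g 0.0
```

View pics/w6.png

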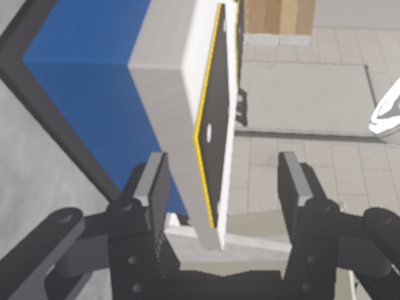

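B's edge now lies between the fingers, with the lower finger under it. Closing.

Request:
step_arm --targets "-1 0 0 0 0 0 0;-1 0 0 0 0 0 0;-1 0 0 0 0 0 0;-1 0 0 0 0 0 0;-1 0 0 0 0 0 0;-1 0 0 0 0 0 0;-1 0 0 0 0 0 0;-1 0 0 0 0 0 0"

```text
clock: 12.58
eef_pos: [0.4778, -0.1467, 0.11]
tool_rot: [0.192, 0.718, 0.646, 0.177]
ft_force: [-0.1, -0.2, -0.7]
grip_width: 0.0019
grasp_force: 58.7
```

```bash
python3 - <<'E'
from h import *
show()
im,i=cam("wrist"); cv2.imwrite("pics/w7.png",im[100:400,100:500,::-1])
E
```

```text
t 12.6 q [-0.896  1.007 -0.041  1.813  1.189 -1.315] p [ 0.4778 -0.1467  0.11  ] z [ 0.501  0.859 -0.103] y [0.047 0.092 0.995] F [-0.1 -0.2 -0.7] w 0.0019 g 58.7
```

View pics/w7.png

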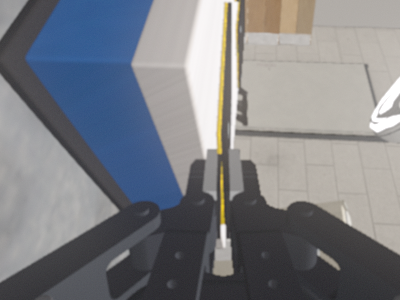

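```bash
cat >> h.py <<'E'
def ikl(p,z,q0):
    r=least_squares(lambda q:np.r_[(fk(q)[0]-p)*10,fk(q)[1]-z],np.clip(q0,LO+.01,HI-.01),bounds=(LO,HI)); return np.sqrt(2*r.cost),r.x
def place(beta,a,c,th=33.8,fw=.026,lat=-.001):
    """plate pose: u yaw beta, tilted down a, centre c -> tool p,z,y (plate flipped: y_t down)"""
    u=zdir(beta,a); h=np.array([-np.sin(np.radians(beta)),np.cos(np.radians(beta)),0]); y=-np.cross(u,h); y*=-np.sign(y[2])
    v=np.cross(y,u); t=np.radians(th); z=np.cos(t)*u-np.sin(t)*v; x=np.cross(y,z)
    return np.array(c)-fw*z-lat*x,z,y
E
python3 - <<'E'
from h import *
q=np.array([-0.896,1.007,-0.041,1.813,1.189]); B=np.array([.509,-.367,0])
for a in (20,30,40):
  for ty in (5,15,25,36,50):
    be=ty-33.8; c=B+[0,0,.017+.05*np.sin(np.radians(a))]; p,z,y=place(be,a,c)
    e1,q1=ikl(p,z,q); e2,q2=ikl(p+[0,0,.12],z,q); print(a,ty,p.round(3),'dn',round(np.degrees(np.arcsin(-z[2]))),round(np.degrees(np.arctan2(z[1],z[0]))),round(e1,3),q1.round(2),round(e2,3),q2.round(2), 'j5z',round(p[2]-.3*z[2],3))
E
```

```text
20 5 [ 0.484 -0.371  0.041] dn 17 7 0.0 [-1.12  0.79 -0.74 -0.8   1.13] 0.0 [-1.12  0.48 -0.73 -0.47  1.13] j5z 0.127
20 15 [ 0.485 -0.375  0.041] dn 17 17 0.0 [-1.15  0.77 -0.51 -0.14  1.25] 0.0 [-1.15  0.52 -0.49  0.14  1.25] j5z 0.127
20 25 [ 0.487 -0.379  0.041] dn 17 27 0.0 [-1.15  0.86 -0.2   0.67  1.28] 0.0 [-1.15  0.66 -0.17  0.9   1.28] j5z 0.127
20 36 [ 0.49  -0.383  0.041] dn 17 38 0.0 [-1.14  1.01  0.15  1.35  1.21] 0.0 [-1.14  0.85  0.17  1.54  1.21] j5z 0.127
20 50 [ 0.494 -0.387  0.041] dn 17 52 0.0 [-1.1   1.2   0.54  1.86  1.06] 0.0 [-1.1   1.05  0.54  2.02  1.06] j5z 0.127
30 5 [ 0.486 -0.372  0.053] dn 25 9 0.0 [-1.1   0.64 -0.66 -0.33  1.04] 0.0 [-1.1   0.37 -0.59  0.    1.04] j5z 0.177
30 15 [ 0.487 -0.376  0.053] dn 25 19 0.0 [-1.12  0.68 -0.43  0.2   1.13] 0.0 [-1.12  0.47 -0.37  0.48  1.13] j5z 0.177
30 25 [ 0.489 -0.379  0.053] dn 25 29 0.0 [-1.12  0.78 -0.17  0.75  1.14] 0.0 [-1.12  0.6  -0.11  0.98  1.14] j5z 0.177
30 36 [ 0.491 -0.383  0.053] dn 25 40 0.0 [-1.11  0.91  0.12  1.25  1.09] 0.0 [-1.11  0.76  0.18  1.46  1.09] j5z 0.177
30 50 [ 0.496 -0.387  0.053] dn 25 54 0.0 [-1.07  1.09  0.49  1.72  0.97] 0.0 [-1.07  0.96  0.54  1.9   0.97] j5z 0.177
40 5 [ 0.488 -0.373  0.063] dn 32 12 0.0 [-1.06  0.55 -0.54  0.05  0.94] 0.0 [-1.06  0.34 -0.44  0.37  0.94] j5z 0.223
40 15 [ 0.489 -0.376  0.063] dn 32 22 0.0 [-1.08  0.63 -0.33  0.46  1.  ] 0.0 [-1.08  0.45 -0.24  0.73  1.  ] j5z 0.223
40 25 [ 0.491 -0.38   0.063] dn 32 32 0.0 [-1.08  0.73 -0.1   0.86  1.  ] 0.0 [-1.08  0.57 -0.01  1.11  1.  ] j5z 0.223
40 36 [ 0.493 -0.383  0.063] dn 32 43 0.0 [-1.07  0.85  0.15  1.25  0.96] 0.0 [-1.07  0.72  0.24  1.47  0.96] j5z 0.223
40 50 [ 0.498 -0.386  0.063] dn 32 57 0.0 [-1.03  1.02  0.48  1.65  0.86] 0.0 [-1.03  0.9   0.57  1.86  0.86] j5z 0.223
```

Request:
step_arm --targets "-1 0 0 0.04 0 0 0;-1 0 0 0.1 0 0 0;-1 0 -0.02 0.16 0 0 0;-1 0 -0.08 0.22 0 0 0;-1 0 -0.15 0.28 0 0 0;-1 -0.02 -0.22 0.28 0 0 0;-1 -0.04 -0.3 0.28 0 0 0;-1 -0.06 -0.36 0.28 0 0 0;-1 -0.06 -0.36 0.28 0 0 0;-1 -0.06 -0.36 0.28 0 0 0"

```text
clock: 13.47
eef_pos: [0.4418, -0.2827, 0.2163]
tool_rot: [0.209, 0.731, 0.624, 0.183]
ft_force: [0.7, 0.6, -0.8]
grip_width: 0.002
grasp_force: 59.3
```

```bash
cat >> h.py <<'E'
def flipplan(p,z,y):
    """turns: current -> half roll -> ... -> target, 4 calls of ~45deg each"""
    o=show(); R0=R.from_quat(o['tool_rot']); T=frame(z,y)
    D=(T*(R0*R.from_rotvec([0,0,np.pi])).inv()).as_rotvec()
    Rs=[R0]
    for k in range(1,5): Rs.append(R.from_rotvec(D*k/4)*R0*R.from_rotvec([0,0,np.pi*k/4]))
    for k in range(4): print('turn',((Rs[k+1]*Rs[k].inv()).as_rotvec()/(np.pi/4)).round(3))
    print('shift',((np.array(p)-o['eef_pos'])/.5).round(3))
E
python3 - <<'E'
from h import *
a=25;c=np.array([.509,-.367,.017+.05*np.sin(np.radians(a))+.12]); p,z,y=place(-20,a,c); print(p,z,y)
flipplan(p,z,y)
E
```

```text
[ 0.48584226 -0.37484752  0.16702673] [ 0.89797284  0.26516204 -0.35118921] [-0.39713126  0.14454396 -0.90630779]
t 13.5 q [-1.087  0.929  0.24   2.149  1.027 -1.316] p [ 0.4418 -0.2827  0.2163] z [ 0.528  0.835 -0.155] y [0.076 0.135 0.988] F [ 0.7  0.6 -0.8] w 0.002 g 59.3
turn [ 0.631  0.885 -0.405]
turn [ 0.757  0.758 -0.444]
turn [ 0.853  0.611 -0.495]
turn [ 0.914  0.449 -0.556]
shift [ 0.088 -0.184 -0.099]
```

Request:
step_arm --targets "-1 0 -0.05 0 0.631 0.885 -0.405;-1 0 -0.05 0 0.631 0.885 -0.405;-1 0 -0.05 0 0.631 0.885 -0.405;-1 0 -0.05 0 0.631 0.885 -0.405;-1 0 -0.05 0 0.631 0.885 -0.405;-1 0 -0.05 0 0.631 0.885 -0.405;-1 0 -0.05 0 0.631 0.885 -0.405;-1 0 -0.05 0 0.631 0.885 -0.405"

```text
clock: 14.13
eef_pos: [0.4427, -0.3055, 0.2175]
tool_rot: [0.553, 0.536, 0.637, -0.037]
ft_force: [0.0, -0.2, -1.1]
grip_width: 0.0019
grasp_force: 59.4
```

Request:
step_arm --targets "-1 0 -0.05 0 0.757 0.758 -0.444;-1 0 -0.05 0 0.757 0.758 -0.444;-1 0 -0.05 0 0.757 0.758 -0.444;-1 0 -0.05 0 0.757 0.758 -0.444;-1 0 -0.05 0 0.757 0.758 -0.444;-1 0 -0.05 0 0.757 0.758 -0.444;-1 0 -0.05 0 0.757 0.758 -0.444;-1 0 -0.05 0 0.757 0.758 -0.444"

```text
clock: 14.8
eef_pos: [0.4427, -0.3302, 0.2176]
tool_rot: [0.76, 0.195, 0.573, -0.239]
ft_force: [0.1, 0.1, -0.3]
grip_width: 0.0016
grasp_force: 59.5
```

```bash
python3 - <<'E'
from h import *
a=25;c=np.array([.509,-.367,.017+.05*np.sin(np.radians(a))+.12]); p,z,y=place(-20,a,c)
mv(p,z,y)
E
```

```text
t 14.8 q [-1.184  0.722 -0.007  1.668  1.224  0.858] p [ 0.4427 -0.3302  0.2176] z [ 0.777  0.586 -0.23 ] y [ 0.57  -0.81  -0.139] F [ 0.1  0.1 -0.3] w 0.0016 g 59.5
shift [ 0.086 -0.089 -0.101] turn [ 1.811  1.051 -0.975] rows 15.0
ik 0.0 [-1.13  0.48 -0.46  0.25  1.18] [ 0.213 -0.455  0.274] [ 0.197 -0.421  0.368]
```

Request:
step_arm --targets "-1 0.04 -0.05 0 0.853 0.611 -0.495;-1 0.04 -0.05 0 0.853 0.611 -0.495;-1 0.04 -0.05 0 0.853 0.611 -0.495;-1 0.04 -0.05 0 0.853 0.611 -0.495;-1 0.04 -0.05 0 0.853 0.611 -0.495;-1 0.04 -0.05 0 0.853 0.611 -0.495;-1 0.04 -0.05 0 0.853 0.611 -0.495;-1 0.04 -0.05 0 0.853 0.611 -0.495"

```text
clock: 15.47
eef_pos: [0.4628, -0.3551, 0.2167]
tool_rot: [0.775, -0.208, 0.445, -0.398]
ft_force: [0.1, 0.7, -0.9]
grip_width: 0.0017
grasp_force: 59.4
```

Request:
step_arm --targets "-1 0.04 -0.04 -0.05 0.914 0.449 -0.556;-1 0.04 -0.04 -0.05 0.914 0.449 -0.556;-1 0.04 -0.04 -0.05 0.914 0.449 -0.556;-1 0.04 -0.04 -0.05 0.914 0.449 -0.556;-1 0.04 -0.04 -0.05 0.914 0.449 -0.556;-1 0.04 -0.04 -0.05 0.914 0.449 -0.556;-1 0.04 -0.04 -0.05 0.914 0.449 -0.556;-1 0.04 -0.04 -0.05 0.914 0.449 -0.556;-1 0.04 -0.04 -0.05 0.914 0.449 -0.556"

```text
clock: 16.22
eef_pos: [0.4212, -0.393, 0.1926]
tool_rot: [0.609, -0.535, 0.265, -0.522]
ft_force: [-0.6, -0.2, -0.5]
grip_width: 0.0018
grasp_force: 59.3
```

```bash
python3 - <<'E'
from h import *
a=25;c=np.array([.509,-.367,.017+.05*np.sin(np.radians(a))+.05]); p,z,y=place(-20,a,c)
mv(p,z,y)
im,i=cam("wrist"); cv2.imwrite("pics/w8.png",im[:,:,::-1])
im,i=cam("top"); H,S,V=cv2.split(cv2.cvtColor(im,cv2.COLOR_RGB2HSV))
for c in blobs((H>20)&(H<35)&(S>150)&(V>120),100,4000,(380,160,520,290)): print(rect(i,c,.1),c.reshape(-1,2).mean(0))
E
```

```text
t 16.2 q [-1.273  0.565 -0.22   1.026  1.241  3.141] p [ 0.4212 -0.393   0.1926] z [ 0.882  0.351 -0.315] y [-0.375  0.118 -0.919] F [-0.6 -0.2 -0.5] w 0.0018 g 59.3
shift [ 0.129  0.036 -0.191] turn [-0.013  0.047 -0.118] rows 3.0
ik 0.0 [-1.13  0.61 -0.5   0.08  1.18] [ 0.213 -0.455  0.204] [ 0.197 -0.421  0.298]
```

View pics/w8.png

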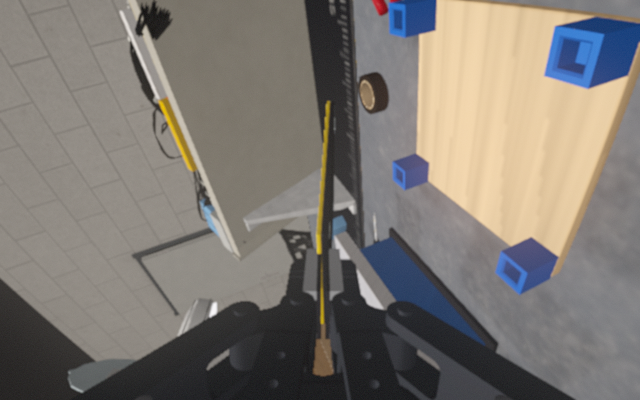

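```bash
cat >> h.py <<'E'
def j6of(q,z,y):
    p=q[1]-q[2]+q[3]; Rz=R.from_euler('z',q[0]).as_matrix(); e1=Rz@np.array([np.sin(p),0,np.cos(p)])
    y=np.array(y)-z*(np.array(y)@z); return (np.arctan2(y@np.cross(z,e1),y@e1)+np.pi/2+np.pi)%(2*np.pi)-np.pi
E
python3 - <<'E'
from h import *
L=[json.loads(l) for l in open('log.jsonl')]
for l in L[-3:]:
    m=R.from_quat(l['r']).as_matrix(); print(round(l['q'][5],3), round(j6of(l['q'],m[:,2],m[:,1]),3))
q=np.array([-1.0,.8,-.1,1.2,1.1]); B=np.array([.509,-.367,0])
for a in (20,30,40):
  for ty in (5,15,25,36,45,55):
    be=ty-33.8; c=B+[0,0,.017+.05*np.sin(np.radians(a))]; p,z,y=place(be,a,c)
    e1,q1=ikl(p,z,q); print(a,ty,'dn',round(np.degrees(np.arcsin(-z[2]))),round(e1,3),q1.round(2),'j6',round(j6of(q1,z,y),2))
E
```

```text
-1.316 -1.316
0.858 0.858
3.141 3.141
20 5 dn 17 0.0 [-1.12  0.79 -0.74 -0.8   1.13] j6 -2.06
20 15 dn 17 0.0 [-1.15  0.77 -0.51 -0.14  1.25] j6 -2.5
20 25 dn 17 0.0 [-1.15  0.86 -0.2   0.67  1.28] j6 -3.1
20 36 dn 17 0.0 [-1.14  1.01  0.15  1.35  1.21] j6 2.67
20 45 dn 17 0.0 [-1.12  1.13  0.4   1.71  1.11] j6 2.42
20 55 dn 17 0.0 [-1.08  1.26  0.68  2.01  1.  ] j6 2.25
30 5 dn 25 0.0 [-1.1   0.64 -0.66 -0.33  1.04] j6 -2.16
30 15 dn 25 0.0 [-1.12  0.68 -0.43  0.2   1.13] j6 -2.54
30 25 dn 25 0.0 [-1.12  0.78 -0.17  0.75  1.14] j6 -2.96
30 36 dn 25 0.0 [-1.11  0.91  0.12  1.25  1.09] j6 2.93
30 45 dn 25 0.0 [-1.09  1.03  0.36  1.57  1.01] j6 2.7
30 55 dn 25 0.0 [-1.05  1.15  0.62  1.86  0.92] j6 2.52
40 5 dn 32 0.0 [-1.06  0.55 -0.54  0.05  0.94] j6 -2.19
40 15 dn 32 0.0 [-1.08  0.63 -0.33  0.46  1.  ] j6 -2.52
40 25 dn 32 0.0 [-1.08  0.73 -0.1   0.86  1.  ] j6 -2.85
40 36 dn 32 0.0 [-1.07  0.85  0.15  1.25  0.96] j6 3.13
40 45 dn 32 0.0 [-1.05  0.96  0.36  1.52  0.9 ] j6 2.92
40 55 dn 32 0.0 [-1.02  1.08  0.6   1.78  0.82] j6 2.74
```

```bash
python3 - <<'E'
from h import *
a=35;c=np.array([.507,-.367,.017+.05*np.sin(np.radians(a))+.08]); p,z,y=place(16,a,c)
mv(p,z,y)
e,q=ikl(p,z,np.array([-1.0,.9,.3,1.6,1])); print(e,q,j6of(q,z,y))
E
```

```text
t 16.3 q [-1.275  0.563 -0.222  1.023  1.24   3.141] p [ 0.4198 -0.3936  0.1923] z [ 0.883  0.348 -0.315] y [-0.375  0.118 -0.92 ] F [-0.1  0.2  0.1] w 0.0016 g 59.4
shift [ 0.15   0.014 -0.109] turn [-0.028  0.267  0.685] rows 5.0
ik 0.0 [-1.06  0.96  0.51  1.8   0.91] [ 0.343 -0.606  0.282] [ 0.374 -0.661  0.362]
1.786717014251704e-13 [-1.05604594  0.95767331  0.50763975  1.79653672  0.91360781] 2.7213710415854697
```

Request:
step_arm --targets "-1 0.02 -0.02 -0.02 0 0.22 0.7;-1 0.02 -0.02 -0.02 0 0.22 0.7;-1 0.02 -0.02 -0.02 0 0.22 0.7;-1 0.02 -0.02 -0.02 0 0.22 0.7;-1 0.02 -0.02 -0.02 0 0.22 0.7;-1 0.02 -0.02 -0.02 0 0.22 0.7;-1 0.02 -0.02 -0.02 0 0.22 0.7;-1 0.02 -0.02 -0.02 0 0.22 0.7"

```text
clock: 16.98
eef_pos: [0.4322, -0.4034, 0.1816]
tool_rot: [0.752, -0.391, 0.063, -0.526]
ft_force: [-0.1, -0.2, -1.4]
grip_width: 0.0017
grasp_force: 59.3
```

```bash
python3 - <<'E'
from h import *
a=35;c=np.array([.507,-.367,.017+.05*np.sin(np.radians(a))+.04]); p,z,y=place(16,a,c)
mv(p,z,y)
E
```

```text
t 17.0 q [-1.154  0.943  0.537  1.99   0.869  2.546] p [ 0.4322 -0.4034  0.1816] z [ 0.507  0.742 -0.438] y [-0.522 -0.14  -0.841] F [-0.1 -0.2 -1.4] w 0.0017 g 59.3
shift [ 0.125  0.034 -0.168] turn [-0.038  0.042 -0.016] rows 3.0
ik 0.0 [-1.06  1.    0.48  1.73  0.91] [ 0.343 -0.606  0.242] [ 0.374 -0.661  0.322]
```

Request:
step_arm --targets "-1 0.125 0.034 -0.06 -0.038 0.042 -0.016;-1 0.125 0.034 -0.1 -0.038 0.042 -0.016;-1 0.125 0.034 -0.14 -0.038 0.042 -0.016;-1 0.125 0.034 -0.168 -0.038 0.042 -0.016;-1 0.125 0.034 -0.168 -0.038 0.042 -0.016;-1 0.125 0.034 -0.168 -0.038 0.042 -0.016"

```text
clock: 17.48
eef_pos: [0.4922, -0.3871, 0.0991]
tool_rot: [0.757, -0.405, 0.06, -0.508]
ft_force: [-0.6, -0.4, -0.6]
grip_width: 0.0019
grasp_force: 59.3
```

```bash
python3 - <<'E'
from h import *
a=35;c=np.array([.507,-.367,.0145+.05*np.sin(np.radians(a))]); p,z,y=place(16,a,c)
mv(p,z,y)
im,i=cam("wrist"); cv2.imwrite("pics/w9.png",im[:,:,::-1])
E
```

```text
t 17.5 q [-1.06   0.996  0.48   1.733  0.913  2.72 ] p [ 0.4922 -0.3871  0.0991] z [ 0.503  0.721 -0.476] y [-0.552 -0.155 -0.819] F [-0.6 -0.4 -0.6] w 0.0019 g 59.3
shift [ 0.005  0.001 -0.088] turn [-0.002 -0.001  0.004] rows 2.0
ik 0.0 [-1.06  1.05  0.47  1.67  0.91] [ 0.343 -0.606  0.2  ] [ 0.374 -0.661  0.279]
```

View pics/w9.png

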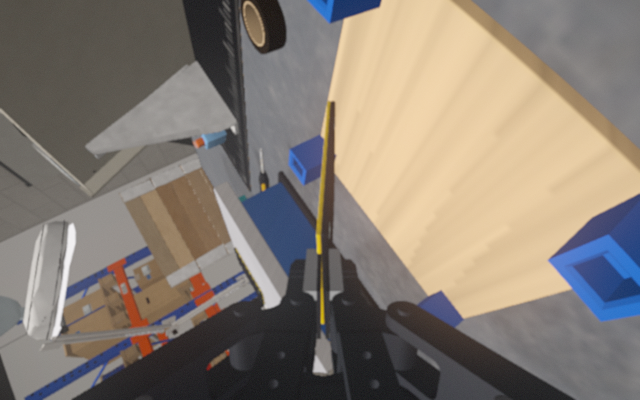

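The wrist view (image right is down) shows the flipped plate edge-on above the board, with the near-corner post at (600,255). Lowering until it touches.

Request:
step_arm --targets "-1 0.005 0 -0.03 0 0 0;-1 0.005 0 -0.06 0 0 0;-1 0.005 0 -0.076 0 0 0;-1 0.005 0 -0.076 0 0 0;-1 0.005 0 -0.076 0 0 0"

```text
clock: 17.95
eef_pos: [0.4958, -0.3873, 0.0606]
tool_rot: [0.758, -0.404, 0.061, -0.508]
ft_force: [0.6, -0.5, 1.1]
grip_width: 0.0019
grasp_force: 59.8
```

Request:
step_arm --targets "-1 0 0 -0.006 0 0 0;-1 0 0 -0.006 0 0 0;-1 0 0 -0.006 0 0 0"

```text
clock: 18.2
eef_pos: [0.4959, -0.3876, 0.0586]
tool_rot: [0.759, -0.404, 0.061, -0.508]
ft_force: [-0.3, -0.2, 1.9]
grip_width: 0.0016
grasp_force: 60.5
```

Request:
step_arm --targets "-1 0 0 -0.006 0 0 0;-1 0 0 -0.006 0 0 0;-1 0 0 -0.006 0 0 0"

```text
clock: 18.45
eef_pos: [0.4962, -0.3879, 0.0568]
tool_rot: [0.758, -0.404, 0.062, -0.508]
ft_force: [-0.7, -0.3, 6.7]
grip_width: 0.0015
grasp_force: 60.7
```

Request:
step_arm --targets "-1 0 0 0.003 0 0 0;-0.6 0 0 0.003 0 0 0;0 0 0 0.003 0 0 0;0.4 0 0 0.003 0 0 0;0.4 0 0 0.003 0 0 0;0.4 0 0 0.003 0 0 0;0.4 0 0 0.003 0 0 0;0.4 0 0 0.003 0 0 0"

```text
clock: 19.12
eef_pos: [0.5045, -0.3885, 0.068]
tool_rot: [0.757, -0.401, 0.07, -0.51]
ft_force: [18.0, 5.1, 31.1]
grip_width: 0.0595
grasp_force: 0.0
```

Request:
step_arm --targets "0.4 -0.025 -0.036 0.024 0 0 0;0.4 -0.05 -0.072 0.048 0 0 0;0.4 -0.075 -0.108 0.072 0 0 0;0.4 -0.1 -0.144 0.1 0 0 0;0.4 -0.1 -0.18 0.16 0 0 0;0.4 -0.1 -0.22 0.22 0 0 0;0.4 -0.12 -0.28 0.3 0 0 0;0.4 -0.15 -0.3 0.36 0 0 0;0.4 -0.15 -0.3 0.36 0 0 0"

```text
clock: 19.87
eef_pos: [0.421, -0.4917, 0.208]
tool_rot: [0.761, -0.417, 0.078, -0.492]
ft_force: [-0.8, 0.1, 0.4]
grip_width: 0.0596
grasp_force: 0.0
```

```bash
cat >> h.py <<'E'
def yellow(z,name="top"):
    im,i=cam(name); H,S,V=cv2.split(cv2.cvtColor(im,cv2.COLOR_RGB2HSV))
    for c in blobs((H>20)&(H<35)&(S>170)&(V>100),300,5000,(400,170,520,290)): print('yellow',rect(i,c,z),'px',c.reshape(-1,2).mean(0).round(),cv2.contourArea(c))
    return im
E
python3 - <<'E'
from h import *
show(); im=yellow(.017)
cv2.imwrite("pics/t10.png",cv2.resize(im[140:300,230:530,::-1],None,fx=2.6,fy=2.6))
E
```

```text
t 19.9 q [-1.214  1.043  0.887  2.149  0.823  2.598] p [ 0.421  -0.4917  0.208 ] z [ 0.528  0.683 -0.505] y [-0.558 -0.169 -0.812] F [-0.8  0.1  0.4] w 0.0596 g 0.0
```

View pics/t10.png

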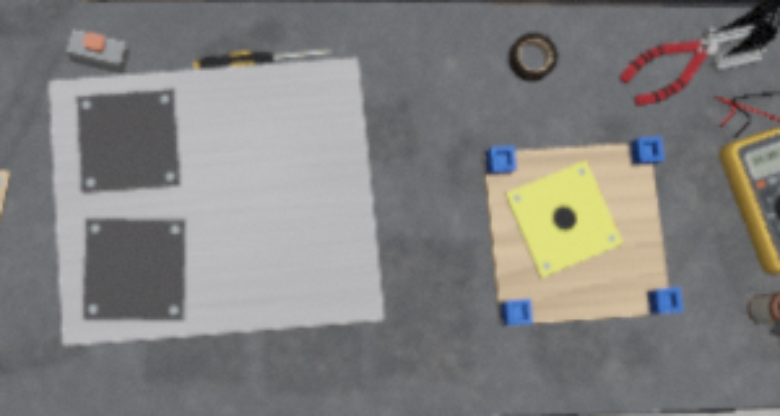

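Top crop: the first plate lies yellow side up on the board with its disc at crop (565,218), about 10 mm from the middle. A and C remain on the stand.

```bash
sed -i 's/(S>170)&(V>100)/(S>100)\&(V>170)/' h.py; python3 - <<'E'
from h import *
im=yellow(.017); i=bot.camera_info('top'); print(plane(i,[(447.3,223.8)],.017).round(4))
H,S,V=cv2.split(cv2.cvtColor(im,cv2.COLOR_RGB2HSV))
for c in blobs(V<95,500,3000,(255,168,375,268)): print("plate",rect(i,c,.105))
print(H[215,445],S[215,445],V[215,445])
mv([.475,.176,.25],[0,0,-1],[.998,.066,0])
E
```

```text
yellow [ 524.4 -354.7   99.3   98.7   20.8] px [446. 225.] 1074.0
[[ 0.5238 -0.3573  0.017 ]]
plate [470.8 106.6  93.   92.9  89.3]
plate [600.5 112.8  94.4  93.3   3.7]
30 111 225
t 20.0 q [-1.213  1.043  0.887  2.149  0.824  2.598] p [ 0.4212 -0.4915  0.208 ] z [ 0.528  0.683 -0.504] y [-0.558 -0.169 -0.813] F [ 0.1 -0.1  0.1] w 0.0602 g 0.0
shift [0.108 1.335 0.084] turn [-1.386 -1.08   2.966] rows 22.0
ik 0.0 [ 0.35  0.25  0.06  1.39 -0.  ] [0.475 0.176 0.554] [0.475 0.176 0.655]
```

```bash
python3 - <<'E'
from h import *
mv([.42,-.42,.3],[0,0,-1],[-.85,-.55,0])
mv([.42,-.42,.3],[0,0,-1],[-.6,-.8,0])
E
```

```text
t 20.0 q [-1.213  1.043  0.887  2.149  0.824  2.598] p [ 0.4212 -0.4915  0.208 ] z [ 0.528  0.683 -0.504] y [-0.558 -0.169 -0.813] F [ 0.1 -0.1  0.1] w 0.0602 g 0.0
shift [-0.002  0.143  0.184] turn [-1.052  0.808  0.007] rows 9.0
ik 0.0 [-0.79  0.42  0.44  1.59  0.  ] [ 0.42  -0.42   0.603] [ 0.42  -0.42   0.705]
t 20.0 q [-1.213  1.043  0.887  2.149  0.824  2.598] p [ 0.4212 -0.4915  0.208 ] z [ 0.528  0.683 -0.504] y [-0.558 -0.169 -0.813] F [ 0.1 -0.1  0.1] w 0.0602 g 0.0
shift [-0.002  0.143  0.184] turn [-1.184  0.614  0.415] rows 9.0
ik 0.0 [-0.79  0.42  0.44  1.59  0.  ] [ 0.42  -0.42   0.603] [ 0.42  -0.42   0.705]
```

Raise to near-vertical, then swing over while yawing.

Request:
step_arm --targets "0.2 0 0.1 0.1 -1 0.75 0.1;0.2 0 0.15 0.18 -1 0.75 0.1;0.2 0 0.15 0.18 -1 0.75 0.1;0.2 0 0.15 0.18 -1 0.75 0.1;0.2 0 0.15 0.18 -1 0.75 0.1;0.2 0 0.15 0.18 -1 0.75 0.1;0.2 0 0.15 0.18 -1 0.75 0.1;0.2 0 0.15 0.18 -1 0.75 0.1;0.2 0 0.15 0.18 -1 0.75 0.1"

```text
clock: 20.72
eef_pos: [0.398, -0.4352, 0.2964]
tool_rot: [0.906, -0.421, -0.004, -0.045]
ft_force: [0.4, -0.5, -0.0]
grip_width: 0.0511
grasp_force: 0.0
```

Request:
step_arm --targets "0.2 0 0.6 0 0 0 1;0.2 0 0.6 0 0 0 1;0.2 0 0.6 0 0 0 1;0.2 0 0.6 0 0 0 1;0.2 0 0.6 0 0 0 1;0.2 0 0.6 0 0 0 1;0.2 0 0.6 0 0 0 1;0.2 0 0.6 0 0 0 1"

```text
clock: 21.38
eef_pos: [0.3954, -0.1318, 0.2953]
tool_rot: [0.998, -0.042, -0.023, -0.043]
ft_force: [-0.2, 0.5, -0.4]
grip_width: 0.051
grasp_force: 0.0
```

Request:
step_arm --targets "0.2 0.08 0.5 0 0 0 1;0.2 0.08 0.5 0 0 0 1;0.2 0.08 0.5 0 0 0 1;0.2 0.08 0.5 0 0 0 1;0.2 0.08 0.5 0 0 0 1;0.2 0.08 0.5 0 0 0 1;0.2 0.08 0.5 0 0 0 1;0.2 0.08 0.5 0 0 0 1"

```text
clock: 22.05
eef_pos: [0.4363, 0.1153, 0.2945]
tool_rot: [0.938, 0.342, -0.037, -0.03]
ft_force: [-0.4, -0.8, 0.2]
grip_width: 0.0514
grasp_force: 0.0
```

```bash
python3 - <<'E'
from h import *
mv([.475,.176,.2],[0,0,-1],[.998,.066,0])
E
```

```text
t 22.1 q [0.224 0.191 0.1   1.562 0.051 2.664] p [0.4363 0.1153 0.2945] z [-0.091  0.032 -0.995] y [ 0.64  -0.764 -0.083] F [-0.4 -0.8  0.2] w 0.0514 g 0.0
shift [ 0.077  0.121 -0.189] turn [ 0.017 -0.126  1.193] rows 8.0
ik 0.0 [ 0.35  0.27 -0.04  1.26 -0.  ] [0.475 0.176 0.504] [0.475 0.176 0.605]
```

Request:
step_arm --targets "0.2 0.077 0.121 -0.1 0.017 -0.12 0.98;0.2 0.077 0.121 -0.1 0.017 -0.12 0.98;0.2 0.077 0.121 -0.1 0.017 -0.12 0.98;0.2 0.077 0.121 -0.1 0.017 -0.12 0.98;0.2 0.077 0.121 -0.1 0.017 -0.12 0.98;0.2 0.077 0.121 -0.1 0.017 -0.12 0.98;0.2 0.077 0.121 -0.1 0.017 -0.12 0.98;0.2 0.077 0.121 -0.1 0.017 -0.12 0.98"

```text
clock: 22.72
eef_pos: [0.4747, 0.1719, 0.2457]
tool_rot: [0.745, 0.667, 0.001, -0.005]
ft_force: [-0.3, 0.2, -0.7]
grip_width: 0.0514
grasp_force: 0.0
```

```bash
python3 - <<'E'
from h import *
mv([.475,.176,.11],[0,0,-1],[.998,.066,0])
E
```

```text
t 22.7 q [0.341 0.246 0.05  1.377 0.01  2.022] p [0.4747 0.1719 0.2457] z [-0.005  0.009 -1.   ] y [ 0.994 -0.11  -0.006] F [-0.3  0.2 -0.7] w 0.0514 g 0.0
shift [ 0.001  0.008 -0.271] turn [-0.011 -0.008  0.225] rows 4.0
ik 0.0 [ 0.35  0.34 -0.19  1.04 -0.  ] [0.475 0.176 0.414] [0.475 0.176 0.515]
```

Request:
step_arm --targets "0.2 0.001 0.008 -0.08 -0.01 -0.008 0.225;0.2 0.001 0.008 -0.16 -0.01 -0.008 0.225;0.2 0.001 0.008 -0.22 -0.01 -0.008 0.225;0.2 0.001 0.008 -0.26 -0.01 -0.008 0.225;0.2 0.001 0.008 -0.28 -0.01 -0.008 0.225;0.2 0.001 0.008 -0.28 -0.01 -0.008 0.225;0.2 0.001 0.008 -0.28 -0.01 -0.008 0.225"

```text
clock: 23.3
eef_pos: [0.4759, 0.177, 0.1066]
tool_rot: [0.682, 0.731, 0.001, 0.0]
ft_force: [0.6, 0.2, 0.5]
grip_width: 0.0513
grasp_force: 0.0
```

```bash
python3 - <<'E'
from h import *
mv([.475,.176,.0988],[0,0,-1],[.998,.066,0])
E
```

```text
t 23.3 q [ 3.560e-01  3.450e-01 -1.930e-01  1.032e+00  1.000e-03  1.857e+00] p [0.4759 0.177  0.1066] z [ 0.001  0.001 -1.   ] y [0.998 0.069 0.002] F [0.6 0.2 0.5] w 0.0513 g 0.0
shift [-0.002 -0.002 -0.016] turn [-0.002  0.002 -0.004] rows 1.0
ik 0.0 [ 0.35  0.35 -0.2   1.01 -0.  ] [0.475 0.176 0.402] [0.475 0.176 0.504]
```

Request:
step_arm --targets "0.2 0 0 -0.016 0 0 0;0.2 0 0 -0.016 0 0 0;0.2 0.001 -0.02 -0.016 0 0 0;0.2 0.003 -0.05 -0.016 0 0 0;0.2 0.005 -0.08 -0.016 0 0 0;0.2 0.007 -0.11 -0.016 0 0 0;0.2 0.009 -0.14 -0.016 0 0 0;0.2 0.011 -0.17 -0.016 0 0 0;0.2 0.013 -0.2 -0.016 0 0 0;0.2 0.015 -0.23 -0.016 0 0 0"

```text
clock: 24.13
eef_pos: [0.4834, 0.0613, 0.0993]
tool_rot: [0.681, 0.732, 0.002, 0.001]
ft_force: [-0.1, -0.0, -0.0]
grip_width: 0.0512
grasp_force: 0.2
```

```bash
python3 - <<'E'
from h import *
mv([.491,-.067,.0988],[0,0,-1],[.998,.066,0])
E
```

```text
t 24.1 q [ 1.250e-01  3.140e-01 -2.590e-01  9.940e-01  1.000e-03  1.625e+00] p [0.4834 0.0613 0.0993] z [ 0.004  0.002 -1.   ] y [0.997 0.071 0.004] F [-0.1 -0.  -0. ] w 0.0512 g 0.2
shift [ 0.015 -0.257 -0.001] turn [-0.002  0.005 -0.007] rows 4.0
ik 0.0 [-0.14  0.33 -0.23  1.   -0.  ] [ 0.491 -0.067  0.402] [ 0.491 -0.067  0.504]
```

Request:
step_arm --targets "0.2 0.002 -0.03 0 0 0 0;0.2 0.004 -0.06 0 0 0 0;0.2 0.006 -0.09 0 0 0 0;0.2 0.008 -0.12 0 0 0 0;0.2 0.01 -0.15 0 0 0 0;0.2 0.012 -0.18 0 0 0 0;0.2 0.013 -0.205 0 0 0 0;0.2 0.014 -0.225 0 0 0 0;0.2 0.014 -0.235 0 0 0 0;0.2 0.014 -0.235 0 0 0 0"

```text
clock: 24.97
eef_pos: [0.4903, -0.0563, 0.099]
tool_rot: [0.682, 0.731, 0.001, 0.001]
ft_force: [-0.4, -0.9, -0.1]
grip_width: 0.0513
grasp_force: 0.0
```

```bash
cat >> h.py <<'E'
def wedge():
    """left edge of pushed plate between the fingers, from the wrist view: dark below, bright stand above, near col 320"""
    im,i=cam("wrist"); g=cv2.cvtColor(im,cv2.COLOR_RGB2GRAY)[200:340,300:345].mean(1); d=np.diff(cv2.GaussianBlur(g.reshape(-1,1),(1,5),0).ravel())
    r=200+int(np.argmin(d)); print('edge row',r,plane(i,[(290,r),(320,r),(350,r)],.105).round(4))
E
python3 - <<'E'
from h import *
mv([.491,-.067,.0988],[0,0,-1],[.998,.066,0]); wedge()
E
```

```text
t 25.0 q [-1.150e-01  3.260e-01 -2.420e-01  9.990e-01  1.000e-03  1.386e+00] p [ 0.4903 -0.0563  0.099 ] z [ 0.003  0.001 -1.   ] y [0.998 0.07  0.003] F [-0.4 -0.9 -0.1] w 0.0513 g 0.0
shift [ 0.001 -0.021 -0.   ] turn [-0.001  0.004 -0.005] rows 1.0
ik 0.0 [-0.14  0.33 -0.23  1.   -0.  ] [ 0.491 -0.067  0.402] [ 0.491 -0.067  0.504]
edge row 289 [[ 0.4756 -0.0658  0.105 ]
 [ 0.4898 -0.0648  0.105 ]
 [ 0.504  -0.0638  0.105 ]]
```

Request:
step_arm --targets "0.2 0.001 -0.01 0 0 0 0;0.2 0.001 -0.018 0 0 0 0;0.2 0.001 -0.02 0 0 0 0;0.2 0.001 -0.02 0 0 0 0;0.2 0.001 0.0 0.02 0 0 0;0.2 0.001 0.02 0.1 0 0 0;0.2 -0.02 0 0.18 0 0 0;0.2 -0.06 0 0.26 0 0 0;0.2 -0.1 0 0.34 0 0 0;0.2 -0.15 -0.05 0.4 0 0 0"

```text
clock: 25.85
eef_pos: [0.4207, -0.0728, 0.2947]
tool_rot: [0.68, 0.733, 0.003, 0.001]
ft_force: [1.1, -1.3, -0.5]
grip_width: 0.0511
grasp_force: 0.0
```

Request:
step_arm --targets "0.2 0 -0.4 0 0 0 0;0.2 0 -0.4 0 0 0 0;0.2 0 -0.4 0 0 0 0;0.2 0 -0.4 0 0 0 0;0.2 0 -0.4 0 0 0 0;0.2 0 -0.4 0 0 0 0;0.2 0 -0.4 0 0 0 0"

```text
clock: 26.43
eef_pos: [0.4203, -0.2758, 0.291]
tool_rot: [0.682, 0.731, 0.001, -0.0]
ft_force: [-0.7, 0.7, 0.3]
grip_width: 0.0512
grasp_force: 0.0
```

```bash
cat >> h.py <<'E'
def plates():
    im,i=cam("top"); H,S,V=cv2.split(cv2.cvtColor(im,cv2.COLOR_RGB2HSV))
    for c in blobs((V<62)&(S<60),600,3000,(240,160,420,275)): print("plate",rect(i,c,.105),cv2.contourArea(c))
    return im,i
E
python3 - <<'E'
from h import *
z=zdir(60,30); mv([.44,-.24,.25],z,[0,0,1])
im,i=plates(); print(cv2.cvtColor(im,cv2.COLOR_RGB2HSV)[[195,230,260,230],[280,350,400,395]])
E
```

```text
t 26.4 q [-0.582  0.229  0.144  1.486  0.002  0.92 ] p [ 0.4203 -0.2758  0.291 ] z [ 0.001  0.002 -1.   ] y [0.998 0.069 0.001] F [-0.7  0.7  0.3] w 0.0512 g 0.0
shift [ 0.039  0.072 -0.082] turn [ 0.73  -1.173  1.126] rows 12.0
ik 0.0 [-0.99  0.58  0.11  1.76  0.89] [ 0.309 -0.468  0.402] [ 0.343 -0.52   0.482]
[[  0   3  81]
 [110   4 177]
 [110   7 104]
 [ 90  10 103]]
```

Request:
step_arm --targets "0.2 0.02 -0.03 -0.04 0.36 -0.58 0.56;0.2 0.02 -0.03 -0.04 0.36 -0.58 0.56;0.2 0.02 -0.03 -0.04 0.36 -0.58 0.56;0.2 0.02 -0.03 -0.04 0.36 -0.58 0.56;0.2 0.02 -0.03 -0.04 0.36 -0.58 0.56;0.2 0.02 -0.03 -0.04 0.36 -0.58 0.56;0.2 0.02 -0.03 -0.04 0.36 -0.58 0.56"

```text
clock: 27.07
eef_pos: [0.4297, -0.2891, 0.27]
tool_rot: [0.483, 0.835, 0.255, 0.067]
ft_force: [-0.3, -0.2, -0.6]
grip_width: 0.051
grasp_force: 0.0
```

```bash
sed -i 's/(V<62)/(V<93)/' h.py; python3 - <<'E'
from h import *
z=zdir(60,9); p=np.array([.477,-.146,.114])
mv(p-.08*z,z,[0,0,1])
im,i=plates()
E
```

```text
t 27.1 q [-0.894  0.279  0.045  1.403  0.531  0.138] p [ 0.4297 -0.2891  0.27  ] z [ 0.359  0.361 -0.86 ] y [0.772 0.402 0.492] F [-0.3 -0.2 -0.6] w 0.051 g 0.0
shift [ 0.016  0.149 -0.287] turn [ 0.711 -0.912  0.504] rows 8.0
ik 0.0 [-1.03  0.98  0.05  1.89  1.05] [ 0.288 -0.474  0.174] [ 0.338 -0.556  0.206]
plate [ 488.1 -127.3  101.5   97.5    4.2] 1265.5
plate [600.4 112.7  93.6  93.3   3.1] 1060.5
```

Request:
step_arm --targets "0.2 0.016 0.06 -0.1 0.711 -0.912 0.504;0.2 0.016 0.06 -0.1 0.711 -0.912 0.504;0.2 0.016 0.06 -0.1 0.711 -0.912 0.504;0.2 0.016 0.06 -0.1 0.711 -0.912 0.504;0.2 0.016 0.06 -0.1 0.711 -0.912 0.504;0.2 0.016 0.06 -0.1 0.711 -0.912 0.504;0.2 0.016 0.06 -0.1 0.711 -0.912 0.504;0.2 0.01 0.1 -0.2 0.711 -0.912 0.504;0.2 0.01 0.12 -0.287 0.711 -0.912 0.504;0.2 0.01 0.12 -0.287 0.711 -0.912 0.504"

```text
clock: 27.95
eef_pos: [0.4345, -0.2252, 0.1181]
tool_rot: [0.199, 0.731, 0.632, 0.163]
ft_force: [-1.4, 1.3, -1.7]
grip_width: 0.0513
grasp_force: 0.0
```

```bash
python3 - <<'E'
from h import *
z=zdir(60,8); p=np.array([.477,-.147,.109])
mv(p-.08*z,z,[0,0,1])
E
```

```text
t 27.9 q [-1.039  1.017  0.091  1.924  1.031 -1.306] p [ 0.4345 -0.2252  0.1181] z [ 0.49   0.859 -0.147] y [0.085 0.121 0.989] F [-1.4  1.3 -1.7] w 0.0513 g 0.0
shift [0.006 0.019 0.004] turn [ 0.    -0.02  -0.005] rows 1.0
ik 0.0 [-1.03  1.01  0.06  1.91  1.05] [ 0.287 -0.476  0.162] [ 0.337 -0.559  0.191]
```

Request:
step_arm --targets "0.2 0.006 0.019 0.0 0 -0.02 0;0.2 0.02 0.045 -0.004 0 -0.02 0;0.2 0.04 0.08 -0.008 0 -0.02 0;0.2 0.055 0.105 -0.012 0 -0.02 0;0.2 0.07 0.13 -0.016 0 -0.02 0;0.2 0.085 0.156 -0.018 0 -0.02 0;0.2 0.085 0.156 -0.018 0 -0.02 0;0.2 0.085 0.156 -0.018 0 -0.02 0"

```text
clock: 28.62
eef_pos: [0.4792, -0.1508, 0.1217]
tool_rot: [0.189, 0.735, 0.627, 0.176]
ft_force: [-0.3, -0.4, 0.0]
grip_width: 0.0511
grasp_force: 0.0
```

```bash
python3 - <<'E'
from h import *
z=zdir(60,8); p=np.array([.477,-.147,.109])
mv(p,z,[0,0,1])
im,i=cam("wrist"); a=cv2.imread('pics/w6.png')
# compare plate edge (yellow) columns against the good first grasp picture
H,S,V=cv2.split(cv2.cvtColor(im,cv2.COLOR_RGB2HSV)); m=((H>18)&(H<35)&(S>150)&(V>90))[100:400,100:500]
h2=cv2.cvtColor(a,cv2.COLOR_BGR2HSV); m2=(h2[...,0]>18)&(h2[...,0]<35)&(h2[...,1]>150)&(h2[...,2]>90)
for mm in (m,m2):
    ys,xs=np.where(mm[100:250,120:320]); print(len(ys), ys.min()+100,ys.max()+100,[round(xs[np.abs(ys+100-r)<6].mean()+120) if (np.abs(ys+100-r)<6).any() else None for r in (120,150,180,210,225)])
E
```

```text
t 28.6 q [-0.896  0.942 -0.052  1.748  1.173 -1.22 ] p [ 0.4792 -0.1508  0.1217] z [ 0.496  0.855 -0.151] y [0.058 0.141 0.988] F [-0.3 -0.4  0. ] w 0.0511 g 0.0
shift [-0.004  0.008 -0.025] turn [ 0.026  0.015 -0.001] rows 1.0
ik 0.0 [-0.89  0.97 -0.06  1.74  1.18] [ 0.327 -0.407  0.151] [ 0.386 -0.481  0.188]
614 100 232 [170, 162, 172, 185, 191]
421 100 226 [198, 197, 203, 209, 211]
```

Request:
step_arm --targets "0.2 -0.002 0.002 -0.01 0.015 0.015 0;0.2 -0.004 0.006 -0.02 0.026 0.015 0;0.2 -0.004 0.007 -0.025 0.026 0.015 0;0.2 -0.004 0.007 -0.025 0.026 0.015 0;0.2 -0.004 0.007 -0.025 0.026 0.015 0"

```text
clock: 29.08
eef_pos: [0.4758, -0.1489, 0.1054]
tool_rot: [0.199, 0.727, 0.635, 0.169]
ft_force: [0.2, 0.1, 0.0]
grip_width: 0.0513
grasp_force: 0.0
```

```bash
python3 - <<'E'
from h import *
z=zdir(60,8); p=np.array([.477,-.147,.109])
mv(p,z,[0,0,1])
im,i=cam("wrist")
H,S,V=cv2.split(cv2.cvtColor(im,cv2.COLOR_RGB2HSV)); m=((H>18)&(H<35)&(S>150)&(V>90))[100:400,100:500]
ys,xs=np.where(m[100:250,120:320]); print(len(ys), ys.min()+100,ys.max()+100,[round(xs[np.abs(ys+100-r)<6].mean()+120) if (np.abs(ys+100-r)<6).any() else None for r in (120,150,180,210,225)])
E
```

```text
t 29.1 q [-0.9    0.981 -0.053  1.745  1.175 -1.228] p [ 0.4758 -0.1489  0.1054] z [ 0.498  0.856 -0.137] y [0.074 0.115 0.991] F [0.2 0.1 0. ] w 0.0513 g 0.0
shift [0.002 0.004 0.007] turn [-0.007 -0.005  0.005] rows 1.0
ik 0.0 [-0.89  0.97 -0.06  1.74  1.18] [ 0.327 -0.407  0.151] [ 0.386 -0.481  0.188]
559 100 240 [210, 204, 206, 214, 218]
```

Request:
step_arm --targets "0.2 0.002 0.004 0.01 0 0 0;0.2 0.002 0.004 0.01 0 0 0;-1 0.002 0.004 0.01 0 0 0;-1 0.002 0.004 0.01 0 0 0;-1 0.002 0.004 0.01 0 0 0;-1 0.002 0.004 0.01 0 0 0;-1 0.002 0.004 0.01 0 0 0;-1 0.002 0.004 0.01 0 0 0;-1 0.002 0.004 0.01 0 0 0"

```text
clock: 29.88
eef_pos: [0.4774, -0.1467, 0.1121]
tool_rot: [0.199, 0.727, 0.635, 0.17]
ft_force: [-0.9, -0.2, 6.6]
grip_width: 0.0036
grasp_force: 58.5
```

```bash
python3 - <<'E'
from h import *
show(); im,i=plates()
E
```

```text
t 29.9 q [-0.895  0.968 -0.059  1.749  1.18  -1.225] p [ 0.4774 -0.1467  0.1121] z [ 0.499  0.856 -0.136] y [0.073 0.115 0.991] F [-0.9 -0.2  6.6] w 0.0036 g 58.5
plate [ 495.8 -115.1  101.7   97.6    2.6] 1117.5
plate [600.  112.7  94.6  93.2   3.7] 1077.5
```

Request:
step_arm --targets "-1 0 0 0.04 0 0 0;-1 0 0 0.1 0 0 0;-1 0 -0.02 0.16 0 0 0;-1 0 -0.08 0.22 0 0 0;-1 0 -0.15 0.26 0 0 0;-1 -0.02 -0.22 0.26 0 0 0;-1 -0.04 -0.28 0.26 0 0 0;-1 -0.04 -0.28 0.26 0 0 0;-1 -0.04 -0.28 0.26 0 0 0"

```text
clock: 30.68
eef_pos: [0.4545, -0.2715, 0.2279]
tool_rot: [0.207, 0.734, 0.622, 0.174]
ft_force: [0.5, -0.1, -0.6]
grip_width: 0.0035
grasp_force: 59.1
```

```bash
python3 - <<'E'
from h import *
a=35;c=np.array([.507,-.367,.022+.05*np.sin(np.radians(a))+.12]); p,z,y=place(16,a,c,fw=.035)
print(p,z,y); flipplan(p,z,y)
E
```

```text
[ 0.49013218 -0.39295623  0.1870419 ] [ 0.50099751  0.72237274 -0.47663311] [-0.55135706 -0.15809909 -0.81915204]
t 30.7 q [-1.055  0.906  0.244  2.149  1.039 -1.281] p [ 0.4545 -0.2715  0.2279] z [ 0.514  0.842 -0.165] y [0.087 0.14  0.986] F [ 0.5 -0.1 -0.6] w 0.0035 g 59.1
turn [ 0.5    0.977 -0.259]
turn [ 0.508  0.948 -0.339]
turn [ 0.504  0.918 -0.418]
turn [ 0.49   0.886 -0.496]
shift [ 0.071 -0.243 -0.082]
```

Request:
step_arm --targets "-1 0 -0.08 0 0.5 0.977 -0.259;-1 0 -0.08 0 0.5 0.977 -0.259;-1 0 -0.08 0 0.5 0.977 -0.259;-1 0 -0.08 0 0.5 0.977 -0.259;-1 0 -0.08 0 0.5 0.977 -0.259;-1 0 -0.08 0 0.5 0.977 -0.259;-1 0 -0.08 0 0.5 0.977 -0.259;-1 0 -0.08 0 0.5 0.977 -0.259"

```text
clock: 31.35
eef_pos: [0.4556, -0.3088, 0.2286]
tool_rot: [0.523, 0.589, 0.608, -0.096]
ft_force: [0.6, -0.3, -0.8]
grip_width: 0.0038
grasp_force: 59.0
```

Request:
step_arm --targets "-1 0.02 -0.06 0 0.508 0.948 -0.339;-1 0.02 -0.06 0 0.508 0.948 -0.339;-1 0.02 -0.06 0 0.508 0.948 -0.339;-1 0.02 -0.06 0 0.508 0.948 -0.339;-1 0.02 -0.06 0 0.508 0.948 -0.339;-1 0.02 -0.06 0 0.508 0.948 -0.339;-1 0.02 -0.06 0 0.508 0.948 -0.339;-1 0.02 -0.06 0 0.508 0.948 -0.339"

```text
clock: 32.02
eef_pos: [0.4655, -0.3392, 0.2287]
tool_rot: [0.749, 0.315, 0.487, -0.32]
ft_force: [0.2, 0.8, -0.6]
grip_width: 0.0038
grasp_force: 59.1
```

Request:
step_arm --targets "-1 0.02 -0.06 0 0.504 0.918 -0.418;-1 0.02 -0.06 0 0.504 0.918 -0.418;-1 0.02 -0.06 0 0.504 0.918 -0.418;-1 0.02 -0.06 0 0.504 0.918 -0.418;-1 0.02 -0.06 0 0.504 0.918 -0.418;-1 0.02 -0.06 0 0.504 0.918 -0.418;-1 0.02 -0.06 0 0.504 0.918 -0.418;-1 0.02 -0.06 0 0.504 0.918 -0.418"

```text
clock: 32.68
eef_pos: [0.4754, -0.3695, 0.2286]
tool_rot: [0.836, -0.039, 0.29, -0.465]
ft_force: [-0.2, 0.5, -0.1]
grip_width: 0.0037
grasp_force: 59.2
```

```bash
python3 - <<'E'
from h import *
a=35;c=np.array([.507,-.367,.022+.05*np.sin(np.radians(a))+.08]); p,z,y=place(16,a,c,fw=.035)
mv(p,z,y)
E
```

```text
t 32.7 q [-1.083  0.888  0.522  2.018  0.95   1.715] p [ 0.4754 -0.3695  0.2286] z [ 0.521  0.754 -0.4  ] y [ 0.205 -0.565 -0.799] F [-0.2  0.5 -0.1] w 0.0037 g 59.2
shift [ 0.029 -0.047 -0.163] turn [ 0.492  0.89  -0.496] rows 8.0
ik 0.0 [-1.07  0.96  0.53  1.83  0.91] [ 0.338 -0.612  0.292] [ 0.369 -0.668  0.37 ]
```

Request:
step_arm --targets "-1 0.029 -0.047 -0.06 0.492 0.89 -0.496;-1 0.029 -0.047 -0.06 0.492 0.89 -0.496;-1 0.029 -0.047 -0.06 0.492 0.89 -0.496;-1 0.029 -0.047 -0.06 0.492 0.89 -0.496;-1 0.029 -0.047 -0.06 0.492 0.89 -0.496;-1 0.029 -0.047 -0.06 0.492 0.89 -0.496;-1 0.029 -0.047 -0.06 0.492 0.89 -0.496;-1 0.029 -0.047 -0.13 0.492 0.89 -0.496;-1 0.029 -0.047 -0.163 0.492 0.89 -0.496;-1 0.029 -0.047 -0.163 0.492 0.89 -0.496"

```text
clock: 33.52
eef_pos: [0.4885, -0.3916, 0.1423]
tool_rot: [0.758, -0.403, 0.057, -0.509]
ft_force: [0.3, 0.7, -1.3]
grip_width: 0.004
grasp_force: 59.1
```

```bash
python3 - <<'E'
from h import *
a=35;c=np.array([.507,-.367,.022+.05*np.sin(np.radians(a))+.015]); p,z,y=place(16,a,c,fw=.035)
mv(p,z,y); yellow(.05)
E
```

```text
t 33.5 q [-1.067  0.964  0.53   1.83   0.905  2.705] p [ 0.4885 -0.3916  0.1423] z [ 0.498  0.726 -0.475] y [-0.553 -0.156 -0.818] F [ 0.3  0.7 -1.3] w 0.004 g 59.1
shift [ 0.003 -0.003 -0.121] turn [-0.005 -0.004 -0.003] rows 2.0
ik 0.0 [-1.07  1.03  0.5   1.73  0.91] [ 0.338 -0.612  0.227] [ 0.369 -0.668  0.305]
yellow [ 522.2 -372.7  113.2  150.1   21.4] px [455. 226.] 1573.5
```

Request:
step_arm --targets "-1 0.003 -0.002 -0.05 0 0 0;-1 0.003 -0.002 -0.1 0 0 0;-1 0.003 -0.002 -0.13 0 0 0;-1 0.003 -0.002 -0.136 0 0 0;-1 0.003 -0.002 -0.136 0 0 0;-1 0.003 -0.002 -0.136 0 0 0"

```text
clock: 34.07
eef_pos: [0.4914, -0.3952, 0.0802]
tool_rot: [0.758, -0.404, 0.06, -0.508]
ft_force: [0.3, -0.6, -0.1]
grip_width: 0.0036
grasp_force: 59.1
```

Request:
step_arm --targets "-1 0 0 -0.006 0 0 0;-1 0 0 -0.006 0 0 0;-1 0 0 -0.006 0 0 0"

```text
clock: 34.32
eef_pos: [0.4913, -0.3952, 0.0768]
tool_rot: [0.759, -0.405, 0.06, -0.507]
ft_force: [-0.8, -0.5, -0.3]
grip_width: 0.0036
grasp_force: 59.1
```

Request:
step_arm --targets "-1 0 0 -0.006 0 0 0;-1 0 0 -0.006 0 0 0;-1 0 0 -0.006 0 0 0"

```text
clock: 34.57
eef_pos: [0.491, -0.3948, 0.0728]
tool_rot: [0.758, -0.405, 0.059, -0.508]
ft_force: [0.2, -0.6, -0.2]
grip_width: 0.0035
grasp_force: 59.1
```

Request:
step_arm --targets "-1 0 0 -0.006 0 0 0;-1 0 0 -0.006 0 0 0;-1 0 0 -0.006 0 0 0"

```text
clock: 34.82
eef_pos: [0.491, -0.3947, 0.0695]
tool_rot: [0.758, -0.405, 0.059, -0.508]
ft_force: [0.1, 0.2, -1.8]
grip_width: 0.0034
grasp_force: 59.1
```

Request:
step_arm --targets "-1 0 0 -0.005 0 0 0;-1 0 0 -0.005 0 0 0;-1 0 0 -0.005 0 0 0"

```text
clock: 35.07
eef_pos: [0.4911, -0.3949, 0.0674]
tool_rot: [0.758, -0.405, 0.06, -0.508]
ft_force: [-0.1, -0.0, 0.2]
grip_width: 0.0037
grasp_force: 59.2
```

Request:
step_arm --targets "-1 0 0 -0.004 0 0 0;-1 0 0 -0.004 0 0 0;-1 0 0 -0.004 0 0 0"

```text
clock: 35.32
eef_pos: [0.4913, -0.3951, 0.0662]
tool_rot: [0.758, -0.405, 0.06, -0.508]
ft_force: [-1.2, 0.6, 4.2]
grip_width: 0.0033
grasp_force: 59.7
```

Request:
step_arm --targets "-0.6 0 0 0.002 0 0 0;-0.3 0 0 0.002 0 0 0;-0.1 0 0 0.002 0 0 0;-0.1 0 0 0.002 0 0 0;-0.1 0 0 0.002 0 0 0;-0.1 0 0 0.002 0 0 0"

```text
clock: 35.82
eef_pos: [0.491, -0.3947, 0.066]
tool_rot: [0.758, -0.405, 0.059, -0.508]
ft_force: [-0.1, 0.3, -0.3]
grip_width: 0.0388
grasp_force: 0.2
```

Request:
step_arm --targets "-0.1 -0.025 -0.036 0.024 0 0 0;-0.1 -0.05 -0.072 0.048 0 0 0;-0.1 -0.075 -0.108 0.072 0 0 0;-0.1 -0.1 -0.144 0.1 0 0 0;0 -0.1 -0.18 0.16 0 0 0;0.2 -0.1 -0.22 0.22 0 0 0;0.2 -0.12 -0.24 0.3 0 0 0;0.2 -0.12 -0.24 0.3 0 0 0"

```text
clock: 36.48
eef_pos: [0.43, -0.4891, 0.2061]
tool_rot: [0.761, -0.415, 0.076, -0.493]
ft_force: [0.3, -0.5, 0.4]
grip_width: 0.0514
grasp_force: 0.0
```

```bash
python3 - <<'E'
from h import *
show(); im=yellow(.022); plates(); cv2.imwrite('pics/t11.png',im[:,:,::-1])
mv([.6,.18,.25],[0,0,-1],[.998,.066,0])
E
```

```text
t 36.5 q [-1.201  1.051  0.898  2.149  0.83   2.606] p [ 0.43   -0.4891  0.2061] z [ 0.525  0.687 -0.502] y [-0.557 -0.169 -0.813] F [ 0.3 -0.5  0.4] w 0.0514 g 0.0
yellow [ 513.4 -362.5  125.   109.2   21.7] px [450. 227.] 1497.0
plate [600.1 112.8  95.2  93.3   3.7] 1096.5
t 36.6 q [-1.2    1.052  0.896  2.148  0.83   2.606] p [ 0.4302 -0.4885  0.2047] z [ 0.524  0.689 -0.502] y [-0.557 -0.169 -0.813] F [-0.6  0.6  0.3] w 0.0511 g 0.0
shift [0.34  1.337 0.091] turn [-1.383 -1.09   2.959] rows 22.0
ik 0.0 [ 0.29  0.5   0.43  1.5  -0.  ] [0.6   0.18  0.554] [0.6   0.18  0.655]
```

Request:
step_arm --targets "0.2 0 0.1 0.1 -1 0.75 0.1;0.2 0 0.15 0.18 -1 0.75 0.1;0.2 0 0.15 0.18 -1 0.75 0.1;0.2 0 0.15 0.18 -1 0.75 0.1;0.2 0 0.15 0.18 -1 0.75 0.1;0.2 0 0.15 0.18 -1 0.75 0.1;0.2 0 0.15 0.18 -1 0.75 0.1;0.2 0 0.15 0.18 -1 0.75 0.1;0.2 0 0.15 0.18 -1 0.75 0.1"

```text
clock: 37.33
eef_pos: [0.4033, -0.4346, 0.2918]
tool_rot: [0.906, -0.419, -0.007, -0.049]
ft_force: [1.0, -0.5, -0.2]
grip_width: 0.0513
grasp_force: 0.0
```

Request:
step_arm --targets "0.2 0.1 0.6 0 0 0 1;0.2 0.1 0.6 0 0 0 1;0.2 0.1 0.6 0 0 0 1;0.2 0.1 0.6 0 0 0 1;0.2 0.1 0.6 0 0 0 1;0.2 0.1 0.6 0 0 0 1;0.2 0.1 0.6 0 0 0 1;0.2 0.1 0.6 0 0 0 1"

```text
clock: 38.0
eef_pos: [0.4516, -0.1314, 0.2902]
tool_rot: [0.998, -0.04, -0.027, -0.046]
ft_force: [-0.8, -0.4, -0.5]
grip_width: 0.0514
grasp_force: 0.0
```

Request:
step_arm --targets "0.2 0.2 0.5 0 0 0 1;0.2 0.2 0.5 0 0 0 1;0.2 0.2 0.5 0 0 0 1;0.2 0.2 0.5 0 0 0 1;0.2 0.2 0.5 0 0 0 1;0.2 0.2 0.5 0 0 0 1;0.2 0.2 0.5 0 0 0 1;0.2 0.2 0.5 0 0 0 1"

```text
clock: 38.67
eef_pos: [0.5524, 0.1176, 0.2885]
tool_rot: [0.937, 0.345, -0.042, -0.032]
ft_force: [-0.8, -1.4, 0.0]
grip_width: 0.0513
grasp_force: 0.0
```

```bash
python3 - <<'E'
from h import *
mv([.604,.183,.2],[0,0,-1],[.998,.066,0])
E
```

```text
t 38.7 q [0.184 0.442 0.434 1.656 0.048 2.618] p [0.5524 0.1176 0.2885] z [-0.101  0.03  -0.994] y [ 0.643 -0.76  -0.089] F [-0.8 -1.4  0. ] w 0.0513 g 0.0
shift [ 0.103  0.131 -0.177] turn [ 0.024 -0.137  1.185] rows 8.0
ik 0.0 [ 0.29  0.52  0.33  1.39 -0.  ] [0.604 0.183 0.504] [0.604 0.183 0.605]
```

Request:
step_arm --targets "0.2 0.103 0.131 -0.1 0.024 -0.13 0.99;0.2 0.103 0.131 -0.1 0.024 -0.13 0.99;0.2 0.103 0.131 -0.1 0.024 -0.13 0.99;0.2 0.103 0.131 -0.1 0.024 -0.13 0.99;0.2 0.103 0.131 -0.1 0.024 -0.13 0.99;0.2 0.103 0.131 -0.1 0.024 -0.13 0.99;0.2 0.103 0.131 -0.1 0.024 -0.13 0.99;0.2 0.103 0.131 -0.1 0.024 -0.13 0.99"

```text
clock: 39.33
eef_pos: [0.6026, 0.1775, 0.2402]
tool_rot: [0.74, 0.673, -0.0, -0.005]
ft_force: [0.6, 0.9, -0.3]
grip_width: 0.0516
grasp_force: 0.0
```

```bash
python3 - <<'E'
from h import *
mv([.604,.183,.11],[0,0,-1],[.998,.066,0])
E
```

```text
t 39.3 q [0.282 0.507 0.418 1.486 0.009 1.948] p [0.6026 0.1775 0.2402] z [-0.007  0.007 -1.   ] y [ 0.995 -0.095 -0.008] F [ 0.6  0.9 -0.3] w 0.0516 g 0.0
shift [ 0.003  0.011 -0.26 ] turn [-0.009 -0.01   0.205] rows 4.0
ik 0.0 [ 0.29  0.57  0.18  1.18 -0.  ] [0.604 0.183 0.414] [0.604 0.183 0.515]
```

Request:
step_arm --targets "0.2 0.003 0.011 -0.08 -0.01 -0.01 0.205;0.2 0.003 0.011 -0.16 -0.01 -0.01 0.205;0.2 0.003 0.011 -0.22 -0.01 -0.01 0.205;0.2 0.003 0.011 -0.25 -0.01 -0.01 0.205;0.2 0.003 0.011 -0.267 -0.01 -0.01 0.205;0.2 0.003 0.011 -0.267 -0.01 -0.01 0.205;0.2 0.003 0.011 -0.267 -0.01 -0.01 0.205"

```text
clock: 39.92
eef_pos: [0.6051, 0.1837, 0.108]
tool_rot: [0.683, 0.73, 0.001, 0.001]
ft_force: [0.5, 0.2, 0.8]
grip_width: 0.0516
grasp_force: 0.0
```

```bash
python3 - <<'E'
from h import *
mv([.604,.183,.0988],[0,0,-1],[.998,.066,0])
for xx,yy in((.616,-.151),(.60,-.15)):
  for yaw in (60,65,70):
    z=zdir(yaw,8); print(yaw,ik(np.array([xx,yy,.11]),z,8),ik(np.array([xx,yy,.11])-.08*z,z,8)[0])
E
```

```text
t 39.9 q [ 2.950e-01  5.720e-01  1.780e-01  1.175e+00 -1.000e-03  1.800e+00] p [0.6051 0.1837 0.108 ] z [ 0.003 -0.    -1.   ] y [0.998 0.066 0.003] F [0.5 0.2 0.8] w 0.0516 g 0.0
shift [-0.002 -0.001 -0.018] turn [ 0.001  0.004 -0.   ] rows 1.0
ik 0.0 [ 0.29  0.58  0.16  1.16 -0.  ] [0.604 0.183 0.402] [0.604 0.183 0.504]
60 (np.float64(8.601615966783738e-10), array([-0.72,  1.05,  0.24,  1.72,  1.33]), array([ 0.466, -0.411,  0.152]), array([ 0.528, -0.466,  0.211])) 1.3716857020446927e-10
65 (np.float64(7.110752759869308e-12), array([-0.71,  1.12,  0.37,  1.93,  1.26]), array([ 0.489, -0.423,  0.152]), array([ 0.557, -0.482,  0.199])) 1.1537776118301384e-15
70 (np.float64(1.2122935508146102e-12), array([-0.7 ,  1.18,  0.5 ,  2.08,  1.19]), array([ 0.513, -0.433,  0.152]), array([ 0.585, -0.494,  0.191])) 0.04661509016982791
60 (np.float64(6.84983763874295e-15), array([-0.74,  1.04,  0.2 ,  1.73,  1.31]), array([ 0.45 , -0.41 ,  0.152]), array([ 0.512, -0.467,  0.208])) 8.095092636442966e-11
65 (np.float64(4.874619167962501e-13), array([-0.73,  1.1 ,  0.33,  1.91,  1.25]), array([ 0.473, -0.422,  0.152]), array([ 0.541, -0.483,  0.197])) 2.2041304143335768e-09
70 (np.float64(6.939475636386928e-14), array([-0.72,  1.16,  0.45,  2.06,  1.18]), array([ 0.497, -0.432,  0.152]), array([ 0.569, -0.494,  0.189])) 0.03726908276771612
```

Request:
step_arm --targets "0.2 0 0 -0.019 0 0 0;0.2 0 0 -0.019 0 0 0;0.2 0.001 -0.02 -0.019 0 0 0;0.2 0.003 -0.05 -0.019 0 0 0;0.2 0.005 -0.08 -0.019 0 0 0;0.2 0.007 -0.11 -0.019 0 0 0;0.2 0.009 -0.14 -0.019 0 0 0;0.2 0.011 -0.17 -0.019 0 0 0;0.2 0.013 -0.2 -0.019 0 0 0;0.2 0.015 -0.23 -0.019 0 0 0"

```text
clock: 40.75
eef_pos: [0.6127, 0.0676, 0.0989]
tool_rot: [0.683, 0.731, 0.001, 0.001]
ft_force: [0.1, 2.6, 3.1]
grip_width: 0.0509
grasp_force: 1.7
```

```bash
python3 - <<'E'
from h import *
mv([.621,-.0577,.0988],[0,0,-1],[.998,.066,0])
E
```

```text
t 40.8 q [ 0.11   0.547  0.111  1.131 -0.     1.613] p [0.6127 0.0676 0.0989] z [ 0.004  0.    -1.   ] y [0.998 0.067 0.004] F [0.1 2.6 3.1] w 0.0509 g 1.7
shift [ 0.017 -0.251 -0.   ] turn [-0.     0.005 -0.002] rows 4.0
ik 0.0 [-0.09  0.56  0.14  1.15 -0.  ] [ 0.621 -0.058  0.402] [ 0.621 -0.058  0.504]
```

Request:
step_arm --targets "0.2 0.002 -0.03 0 0 0 0;0.2 0.004 -0.06 0 0 0 0;0.2 0.006 -0.09 0 0 0 0;0.2 0.008 -0.12 0 0 0 0;0.2 0.01 -0.15 0 0 0 0;0.2 0.012 -0.18 0 0 0 0;0.2 0.013 -0.205 0 0 0 0;0.2 0.014 -0.225 0 0 0 0;0.2 0.015 -0.23 0 0 0 0;0.2 0.015 -0.23 0 0 0 0"

```text
clock: 41.58
eef_pos: [0.6198, -0.0477, 0.0983]
tool_rot: [0.683, 0.73, 0.0, 0.002]
ft_force: [0.6, -0.1, -0.0]
grip_width: 0.0511
grasp_force: 0.0
```

```bash
python3 - <<'E'
from h import *
mv([.621,-.0577,.0988],[0,0,-1],[.998,.066,0]); wedge()
E
```

```text
t 41.6 q [-7.600e-02  5.580e-01  1.280e-01  1.138e+00 -1.000e-03  1.428e+00] p [ 0.6198 -0.0477  0.0983] z [ 0.003 -0.002 -1.   ] y [0.998 0.066 0.003] F [ 0.6 -0.1 -0. ] w 0.0511 g 0.0
shift [ 0.002 -0.02   0.001] turn [ 0.002  0.004 -0.   ] rows 1.0
ik 0.0 [-0.09  0.56  0.14  1.15 -0.  ] [ 0.621 -0.058  0.402] [ 0.621 -0.058  0.504]
edge row 290 [[ 0.6051 -0.0572  0.105 ]
 [ 0.6193 -0.0563  0.105 ]
 [ 0.6335 -0.0554  0.105 ]]
```

Push the last 10 mm, then retreat to the transition pose.

Request:
step_arm --targets "0.2 0.001 -0.01 0 0 0 0;0.2 0.001 -0.018 0 0 0 0;0.2 0.001 -0.02 0 0 0 0;0.2 0.001 -0.02 0 0 0 0;0.2 0.001 0.0 0.02 0 0 0;0.2 0.001 0.02 0.1 0 0 0;0.2 -0.05 0 0.18 0 0 0;0.2 -0.12 0 0.26 0 0 0;0.2 -0.18 0 0.34 0 0 0;0.2 -0.25 -0.05 0.4 0 0 0"

```text
clock: 42.47
eef_pos: [0.5176, -0.0572, 0.2783]
tool_rot: [0.681, 0.732, 0.002, 0.002]
ft_force: [0.9, -0.8, 1.6]
grip_width: 0.0511
grasp_force: 0.0
```

Request:
step_arm --targets "0.2 -0.1 -0.45 0 0 0 0;0.2 -0.1 -0.45 0 0 0 0;0.2 -0.1 -0.45 0 0 0 0;0.2 -0.1 -0.45 0 0 0 0;0.2 -0.1 -0.45 0 0 0 0;0.2 -0.1 -0.45 0 0 0 0;0.2 -0.1 -0.45 0 0 0 0"

```text
clock: 43.05
eef_pos: [0.467, -0.2881, 0.2758]
tool_rot: [0.685, 0.729, 0.0, 0.002]
ft_force: [-0.6, 0.1, 0.2]
grip_width: 0.0509
grasp_force: 0.0
```

```bash
python3 - <<'E'
from h import *
z=zdir(60,30); mv([.5,-.27,.25],z,[0,0,1]); plates(); yellow(.022)
E
```

```text
t 43.0 q [-0.552  0.323  0.231  1.475 -0.     0.956] p [ 0.467  -0.2881  0.2758] z [ 0.003 -0.003 -1.   ] y [0.998 0.062 0.003] F [-0.6  0.1  0.2] w 0.0509 g 0.0
shift [ 0.066  0.036 -0.052] turn [ 0.73  -1.172  1.136] rows 12.0
ik 0.0 [-0.93  0.68  0.3   1.79  0.92] [ 0.369 -0.498  0.402] [ 0.403 -0.544  0.485]
plate [ 614.7 -121.   102.1  102.6    4.7] 1275.0
yellow [ 510.9 -356.7  125.4   95.9   21. ] px [444. 227.] 811.5
```

Request:
step_arm --targets "0.2 0.06 -0.01 -0.02 0.36 -0.58 0.56;0.2 0.06 -0.01 -0.02 0.36 -0.58 0.56;0.2 0.06 -0.01 -0.02 0.36 -0.58 0.56;0.2 0.06 -0.01 -0.02 0.36 -0.58 0.56;0.2 0.06 -0.01 -0.02 0.36 -0.58 0.56;0.2 0.06 -0.01 -0.02 0.36 -0.58 0.56;0.2 0.06 -0.01 -0.02 0.36 -0.58 0.56"

```text
clock: 43.73
eef_pos: [0.4973, -0.2887, 0.264]
tool_rot: [0.485, 0.834, 0.255, 0.068]
ft_force: [-0.3, 0.8, -0.4]
grip_width: 0.0511
grasp_force: 0.0
```

```bash
python3 - <<'E'
from h import *
z=zdir(60,8); p=np.array([.604,-.141,.115]); mv(p-.09*z,z,[0,0,1])
E
```

```text
t 43.7 q [-0.798  0.357  0.14   1.361  0.535  0.253] p [ 0.4973 -0.2887  0.264 ] z [ 0.361  0.36  -0.86 ] y [0.774 0.399 0.492] F [-0.3  0.8 -0.4] w 0.0511 g 0.0
shift [ 0.124  0.141 -0.273] turn [ 0.726 -0.929  0.506] rows 9.0
ik 0.0 [-0.86  1.08  0.32  1.98  1.2 ] [ 0.409 -0.478  0.17 ] [ 0.47  -0.55   0.209]
```

Request:
step_arm --targets "0.2 0.1 0.05 -0.06 0.726 -0.929 0.506;0.2 0.1 0.05 -0.06 0.726 -0.929 0.506;0.2 0.1 0.05 -0.06 0.726 -0.929 0.506;0.2 0.1 0.05 -0.06 0.726 -0.929 0.506;0.2 0.1 0.05 -0.06 0.726 -0.929 0.506;0.2 0.1 0.05 -0.06 0.726 -0.929 0.506;0.2 0.1 0.05 -0.1 0.726 -0.929 0.506;0.2 0.12 0.1 -0.2 0.726 -0.929 0.506;0.2 0.124 0.12 -0.273 0.726 -0.929 0.506;0.2 0.124 0.12 -0.273 0.726 -0.929 0.506"

```text
clock: 44.57
eef_pos: [0.5613, -0.2293, 0.1315]
tool_rot: [0.194, 0.729, 0.634, 0.171]
ft_force: [0.0, -0.5, -0.3]
grip_width: 0.0515
grasp_force: 0.0
```

```bash
python3 - <<'E'
from h import *
z=zdir(60,8); p=np.array([.604,-.141,.109]); mv(p-.09*z,z,[0,0,1]); mv(p,z,[0,0,1])
E
```

```text
t 44.6 q [-0.873  1.092  0.356  2.021  1.197 -1.214] p [ 0.5613 -0.2293  0.1315] z [ 0.496  0.858 -0.137] y [0.065 0.121 0.991] F [ 0.  -0.5 -0.3] w 0.0515 g 0.0
shift [-0.004  0.022 -0.02 ] turn [ 0.001  0.006 -0.   ] rows 1.0
ik 0.0 [-0.86  1.09  0.32  1.97  1.2 ] [ 0.409 -0.478  0.164] [ 0.47  -0.55   0.203]
t 44.6 q [-0.873  1.092  0.356  2.021  1.197 -1.214] p [ 0.5613 -0.2293  0.1315] z [ 0.496  0.858 -0.137] y [0.065 0.121 0.991] F [ 0.  -0.5 -0.3] w 0.0515 g 0.0
shift [ 0.085  0.177 -0.045] turn [ 0.001  0.006 -0.   ] rows 3.0
ik 0.0 [-0.72  1.03  0.18  1.69  1.33] [ 0.454 -0.401  0.151] [ 0.516 -0.456  0.21 ]
```

Drop to height first and settle, then insert.

Request:
step_arm --targets "0.2 -0.004 0.015 -0.025 0 0 0;0.2 -0.004 0.015 -0.025 0 0 0;0.2 -0.004 0.015 -0.025 0 0 0;0.2 -0.004 0.015 -0.025 0 0 0"

```text
clock: 44.9
eef_pos: [0.5593, -0.2226, 0.1217]
tool_rot: [0.194, 0.73, 0.633, 0.172]
ft_force: [0.1, -1.0, 1.3]
grip_width: 0.0511
grasp_force: 0.0
```

```bash
python3 - <<'E'
from h import *
z=zdir(60,8); p=np.array([.604,-.141,.109]); mv(p,z,[0,0,1])
E
```

```text
t 44.9 q [-0.868  1.091  0.327  1.979  1.201 -1.203] p [ 0.5593 -0.2226  0.1217] z [ 0.497  0.856 -0.14 ] y [0.065 0.125 0.99 ] F [ 0.1 -1.   1.3] w 0.0511 g 0.0
shift [ 0.089  0.163 -0.025] turn [0.006 0.007 0.001] rows 3.0
ik 0.0 [-0.72  1.03  0.18  1.69  1.33] [ 0.454 -0.401  0.151] [ 0.516 -0.456  0.21 ]
```

Request:
step_arm --targets "0.2 0 0.005 -0.03 0 0 0;0.2 0 0.005 -0.03 0 0 0;0.2 0.02 0.04 -0.03 0 0 0;0.2 0.04 0.075 -0.03 0 0 0;0.2 0.055 0.105 -0.03 0 0 0;0.2 0.07 0.13 -0.03 0 0 0;0.2 0.089 0.163 -0.03 0 0 0;0.2 0.089 0.163 -0.03 0 0 0;0.2 0.089 0.163 -0.03 0 0 0"

```text
clock: 45.65
eef_pos: [0.6033, -0.141, 0.1075]
tool_rot: [0.193, 0.73, 0.633, 0.173]
ft_force: [0.5, -0.1, 0.2]
grip_width: 0.0514
grasp_force: 0.0
```

```bash
python3 - <<'E'
from h import *
z=zdir(60,8); p=np.array([.604,-.141,.110]); mv(p,z,[0,0,1]); plates()
im,i=cam("wrist")
H,S,V=cv2.split(cv2.cvtColor(im,cv2.COLOR_RGB2HSV)); m=((H>18)&(H<35)&(S>150)&(V>90))[100:400,100:500]
ys,xs=np.where(m[100:250,120:320]); print(len(ys), ys.min()+100,ys.max()+100,[round(xs[np.abs(ys+100-r)<6].mean()+120) if (np.abs(ys+100-r)<6).any() else None for r in (120,150,180,210,225)])
E
```

```text
t 45.6 q [-0.725  1.026  0.179  1.676  1.328 -0.974] p [ 0.6033 -0.141   0.1075] z [ 0.497  0.856 -0.14 ] y [0.063 0.125 0.99 ] F [ 0.5 -0.1  0.2] w 0.0514 g 0.0
shift [ 0.001 -0.     0.005] turn [0.006 0.009 0.001] rows 1.0
ik 0.0 [-0.72  1.02  0.18  1.69  1.33] [ 0.454 -0.401  0.152] [ 0.516 -0.456  0.211]
plate [ 597.3 -167.4  228.5  125.4   69.2] 1766.5
747 100 249 [204, 198, 193, 200, 206]
```

Request:
step_arm --targets "0.2 0.001 0 0.006 0 0 0;-1 0.001 0 0.006 0 0 0;-1 0.001 0 0.006 0 0 0;-1 0.001 0 0.006 0 0 0;-1 0.001 0 0.006 0 0 0;-1 0.001 0 0.006 0 0 0;-1 0.001 0 0.006 0 0 0;-1 0.001 0 0.006 0 0 0"

```text
clock: 46.42
eef_pos: [0.6038, -0.1421, 0.1093]
tool_rot: [0.197, 0.727, 0.634, 0.173]
ft_force: [-5.2, -1.3, 12.3]
grip_width: 0.0045
grasp_force: 58.0
```

Request:
step_arm --targets "-1 0 0 0.04 0 0 0;-1 0 0 0.1 0 0 0;-1 -0.03 -0.02 0.16 0 0 0;-1 -0.07 -0.08 0.22 0 0 0;-1 -0.11 -0.15 0.26 0 0 0;-1 -0.16 -0.22 0.26 0 0 0;-1 -0.2 -0.27 0.26 0 0 0;-1 -0.24 -0.28 0.26 0 0 0;-1 -0.24 -0.28 0.26 0 0 0"

```text
clock: 47.17
eef_pos: [0.478, -0.2702, 0.2254]
tool_rot: [0.206, 0.734, 0.622, 0.177]
ft_force: [1.3, -0.6, -0.9]
grip_width: 0.0042
grasp_force: 59.5
```

```bash
python3 - <<'E'
from h import *
a=35;c=np.array([.509,-.366,.027+.05*np.sin(np.radians(a))+.12]); p,z,y=place(16,a,c,fw=.035)
print(p,z,y); flipplan(p,z,y)
E
```

```text
[ 0.49213218 -0.39195623  0.1920419 ] [ 0.50099751  0.72237274 -0.47663311] [-0.55135706 -0.15809909 -0.81915204]
t 47.2 q [-1.022  0.924  0.28   2.149  1.073 -1.265] p [ 0.478  -0.2702  0.2254] z [ 0.515  0.841 -0.163] y [0.082 0.141 0.987] F [ 1.3 -0.6 -0.9] w 0.0042 g 59.5
turn [ 0.502  0.978 -0.258]
turn [ 0.51   0.949 -0.338]
turn [ 0.506  0.919 -0.418]
turn [ 0.492  0.887 -0.496]
shift [ 0.028 -0.243 -0.067]
```

Request:
step_arm --targets "-1 -0.02 -0.08 0 0.5 0.977 -0.259;-1 -0.02 -0.08 0 0.5 0.977 -0.259;-1 -0.02 -0.08 0 0.5 0.977 -0.259;-1 -0.02 -0.08 0 0.5 0.977 -0.259;-1 -0.02 -0.08 0 0.5 0.977 -0.259;-1 -0.02 -0.08 0 0.5 0.977 -0.259;-1 -0.02 -0.08 0 0.5 0.977 -0.259;-1 -0.02 -0.08 0 0.5 0.977 -0.259"

```text
clock: 47.83
eef_pos: [0.4716, -0.3066, 0.2262]
tool_rot: [0.521, 0.591, 0.609, -0.093]
ft_force: [-0.7, -0.3, -1.3]
grip_width: 0.0043
grasp_force: 59.4
```

Request:
step_arm --targets "-1 0.01 -0.06 0 0.508 0.948 -0.339;-1 0.01 -0.06 0 0.508 0.948 -0.339;-1 0.01 -0.06 0 0.508 0.948 -0.339;-1 0.01 -0.06 0 0.508 0.948 -0.339;-1 0.01 -0.06 0 0.508 0.948 -0.339;-1 0.01 -0.06 0 0.508 0.948 -0.339;-1 0.01 -0.06 0 0.508 0.948 -0.339;-1 0.01 -0.06 0 0.508 0.948 -0.339"

```text
clock: 48.5
eef_pos: [0.4765, -0.3366, 0.2264]
tool_rot: [0.748, 0.317, 0.489, -0.318]
ft_force: [0.2, 0.3, -0.1]
grip_width: 0.0043
grasp_force: 59.3
```

Request:
step_arm --targets "-1 0.02 -0.06 0 0.504 0.918 -0.418;-1 0.02 -0.06 0 0.504 0.918 -0.418;-1 0.02 -0.06 0 0.504 0.918 -0.418;-1 0.02 -0.06 0 0.504 0.918 -0.418;-1 0.02 -0.06 0 0.504 0.918 -0.418;-1 0.02 -0.06 0 0.504 0.918 -0.418;-1 0.02 -0.06 0 0.504 0.918 -0.418;-1 0.02 -0.06 0 0.504 0.918 -0.418"

```text
clock: 49.17
eef_pos: [0.4864, -0.3667, 0.2263]
tool_rot: [0.836, -0.036, 0.292, -0.463]
ft_force: [-1.0, 0.4, -1.2]
grip_width: 0.0041
grasp_force: 59.4
```

```bash
python3 - <<'E'
from h import *
a=35;c=np.array([.509,-.366,.027+.05*np.sin(np.radians(a))+.08]); p,z,y=place(16,a,c,fw=.035)
mv(p,z,y)
E
```

```text
t 49.2 q [-1.067  0.89   0.525  1.999  0.963  1.73 ] p [ 0.4864 -0.3667  0.2263] z [ 0.523  0.753 -0.4  ] y [ 0.21  -0.569 -0.795] F [-1.   0.4 -1.2] w 0.0041 g 59.4
shift [ 0.011 -0.051 -0.149] turn [ 0.499  0.896 -0.498] rows 8.0
ik 0.0 [-1.06  0.95  0.54  1.84  0.91] [ 0.34  -0.611  0.297] [ 0.371 -0.667  0.375]
```

Request:
step_arm --targets "-1 0.011 -0.051 -0.05 0.499 0.896 -0.498;-1 0.011 -0.051 -0.05 0.499 0.896 -0.498;-1 0.011 -0.051 -0.05 0.499 0.896 -0.498;-1 0.011 -0.051 -0.05 0.499 0.896 -0.498;-1 0.011 -0.051 -0.05 0.499 0.896 -0.498;-1 0.011 -0.051 -0.05 0.499 0.896 -0.498;-1 0.011 -0.051 -0.05 0.499 0.896 -0.498;-1 0.011 -0.051 -0.13 0.499 0.896 -0.498;-1 0.011 -0.051 -0.149 0.499 0.896 -0.498;-1 0.011 -0.051 -0.149 0.499 0.896 -0.498"

```text
clock: 50.0
eef_pos: [0.4906, -0.3907, 0.1479]
tool_rot: [0.758, -0.404, 0.057, -0.51]
ft_force: [-0.1, -0.1, -0.6]
grip_width: 0.0043
grasp_force: 59.3
```

```bash
python3 - <<'E'
from h import *
a=35;c=np.array([.509,-.366,.027+.05*np.sin(np.radians(a))]); p,z,y=place(16,a,c,fw=.035)
mv(p,z,y); yellow(.05)
E
```

```text
t 50.0 q [-1.064  0.959  0.534  1.837  0.908  2.71 ] p [ 0.4906 -0.3907  0.1479] z [ 0.498  0.726 -0.474] y [-0.554 -0.154 -0.818] F [-0.1 -0.1 -0.6] w 0.0043 g 59.3
shift [ 0.003 -0.002 -0.152] turn [-0.007 -0.004 -0.002] rows 2.0
ik 0.0 [-1.06  1.04  0.49  1.71  0.91] [ 0.34  -0.611  0.217] [ 0.371 -0.667  0.295]
yellow [ 520.6 -377.5  122.   159.2   22.2] px [458. 227.] 1826.5
```

Request:
step_arm --targets "-1 0.003 -0.002 -0.05 0 0 0;-1 0.003 -0.002 -0.1 0 0 0;-1 0.003 -0.002 -0.13 0 0 0;-1 0.003 -0.002 -0.14 0 0 0;-1 0.003 -0.002 -0.14 0 0 0;-1 0.003 -0.002 -0.14 0 0 0"

```text
clock: 50.55
eef_pos: [0.4934, -0.3939, 0.0828]
tool_rot: [0.758, -0.405, 0.06, -0.508]
ft_force: [0.1, 0.1, -1.1]
grip_width: 0.0042
grasp_force: 59.4
```

Request:
step_arm --targets "-1 0 0 -0.006 0 0 0;-1 0 0 -0.006 0 0 0;-1 0 0 -0.006 0 0 0"

```text
clock: 50.8
eef_pos: [0.4933, -0.3939, 0.0796]
tool_rot: [0.758, -0.404, 0.06, -0.507]
ft_force: [0.2, -0.8, -0.2]
grip_width: 0.004
grasp_force: 59.4
```

Request:
step_arm --targets "-1 0 0 -0.005 0 0 0;-1 0 0 -0.005 0 0 0;-1 0 0 -0.005 0 0 0"

```text
clock: 51.05
eef_pos: [0.4931, -0.3935, 0.0762]
tool_rot: [0.758, -0.405, 0.059, -0.508]
ft_force: [0.3, -0.4, -0.1]
grip_width: 0.0039
grasp_force: 59.4
```

Request:
step_arm --targets "-1 0 0 -0.004 0 0 0;-1 0 0 -0.004 0 0 0;-1 0 0 -0.004 0 0 0"

```text
clock: 51.3
eef_pos: [0.493, -0.3934, 0.0739]
tool_rot: [0.758, -0.405, 0.059, -0.508]
ft_force: [-0.7, 0.1, 0.1]
grip_width: 0.0041
grasp_force: 59.4
```

Request:
step_arm --targets "-1 -0.012 -0.004 0 0 0 0;-1 -0.012 -0.004 -0.002 0 0 0;-1 -0.012 -0.004 -0.003 0 0 0;-1 -0.012 -0.004 -0.003 0 0 0"

```text
clock: 51.63
eef_pos: [0.4869, -0.3957, 0.0725]
tool_rot: [0.758, -0.405, 0.059, -0.508]
ft_force: [-0.6, 0.7, 0.2]
grip_width: 0.0039
grasp_force: 59.4
```

Request:
step_arm --targets "-1 0 0 -0.004 0 0 0;-1 0 0 -0.004 0 0 0;-1 0 0 -0.004 0 0 0"

```text
clock: 51.88
eef_pos: [0.4871, -0.3954, 0.0705]
tool_rot: [0.758, -0.405, 0.059, -0.508]
ft_force: [-0.2, -0.3, -0.7]
grip_width: 0.004
grasp_force: 59.4
```

Request:
step_arm --targets "-1 0 0 -0.003 0 0 0;-1 0 0 -0.003 0 0 0;-1 0 0 -0.003 0 0 0"

```text
clock: 52.13
eef_pos: [0.4871, -0.3954, 0.069]
tool_rot: [0.758, -0.405, 0.059, -0.508]
ft_force: [0.9, -0.6, -1.1]
grip_width: 0.0043
grasp_force: 59.4
```

Request:
step_arm --targets "-1 0 0 -0.004 0 0 0;-1 0 0 -0.004 0 0 0;-1 0 0 -0.004 0 0 0"

```text
clock: 52.38
eef_pos: [0.4871, -0.3955, 0.0671]
tool_rot: [0.758, -0.405, 0.059, -0.508]
ft_force: [-0.6, 0.7, -1.0]
grip_width: 0.0044
grasp_force: 59.4
```

Request:
step_arm --targets "-1 0 0 -0.003 0 0 0;-1 0 0 -0.003 0 0 0;-1 0 0 -0.003 0 0 0"

```text
clock: 52.63
eef_pos: [0.4871, -0.3957, 0.0665]
tool_rot: [0.758, -0.405, 0.06, -0.508]
ft_force: [-2.1, -0.4, 5.0]
grip_width: 0.0042
grasp_force: 59.9
```

```bash
python3 - <<'E'
from h import *
show()
im,i=cam("wrist"); cv2.imwrite("pics/w12.png",im[:,:,::-1])
E
```

```text
t 52.6 q [-1.072  1.047  0.495  1.71   0.904  2.705] p [ 0.4871 -0.3957  0.0665] z [ 0.502  0.722 -0.477] y [-0.553 -0.156 -0.818] F [-2.1 -0.4  5. ] w 0.0042 g 59.9
```

View pics/w12.png

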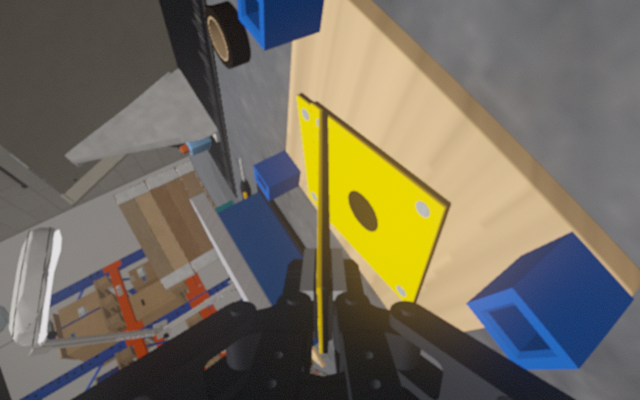

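The wrist view shows the third plate edge-on, standing on the pile, whose disc is at (363,210). There is light contact, so I'm releasing.

Request:
step_arm --targets "-0.6 0 0 0.003 0 0 0;-0.3 0 0 0.003 0 0 0;-0.1 0 0 0.003 0 0 0;-0.1 0 0 0.003 0 0 0;-0.1 0 0 0.003 0 0 0;-0.1 0 0 0.003 0 0 0"

```text
clock: 53.18
eef_pos: [0.4871, -0.3954, 0.0669]
tool_rot: [0.758, -0.405, 0.059, -0.508]
ft_force: [-1.0, -0.7, 0.1]
grip_width: 0.0383
grasp_force: 0.2
```

Request:
step_arm --targets "-0.1 -0.025 -0.036 0.024 0 0 0;-0.1 -0.05 -0.072 0.048 0 0 0;-0.1 -0.075 -0.108 0.072 0 0 0;-0.1 -0.1 -0.144 0.1 0 0 0;0 -0.1 -0.18 0.16 0 0 0;0.2 -0.1 -0.22 0.22 0 0 0;0.2 -0.12 -0.24 0.3 0 0 0;0.2 -0.12 -0.24 0.3 0 0 0"

```text
clock: 53.85
eef_pos: [0.4259, -0.4898, 0.2052]
tool_rot: [0.76, -0.415, 0.076, -0.493]
ft_force: [-0.1, 0.2, 1.4]
grip_width: 0.0513
grasp_force: 0.0
```

```bash
python3 - <<'E'
from h import *
show(); im=yellow(.022); i=bot.camera_info('top')
cv2.imwrite('pics/t13.png',cv2.resize(im[180:280,400:510,::-1],None,fx=5,fy=5,interpolation=cv2.INTER_CUBIC))
g=cv2.cvtColor(im,cv2.COLOR_RGB2GRAY)
for c in blobs((g<90),8,120,(425,205,475,250)):
    m=c.reshape(-1,2).mean(0); print('disc',m.round(1),plane(i,[m],.027).round(4))
H,S,V=cv2.split(cv2.cvtColor(im,cv2.COLOR_RGB2HSV))
for c in blobs((S>50)&(H<30)&(V>120),2000,9000,(120,160,245,285)): print("topb",rect(i,c,.022))
for c in blobs(V<70,30,600,(150,190,235,265)): print("handle",rect(i,c,.062))
E
```

```text
t 53.9 q [-1.206  1.05   0.892  2.15   0.827  2.6  ] p [ 0.4259 -0.4898  0.2052] z [ 0.525  0.687 -0.502] y [-0.557 -0.168 -0.813] F [-0.1  0.2  1.4] w 0.0513 g 0.0
yellow [ 509.5 -369.   136.5  117.6   21.4] px [452. 229.] 1722.5
disc [457.7 233.3] [[ 0.4952 -0.3823  0.027 ]]
topb [470.4 370.8 191.4 190.   78.6]
handle [469.4 366.5  18.5  80.8  79.2]
```

View pics/t13.png

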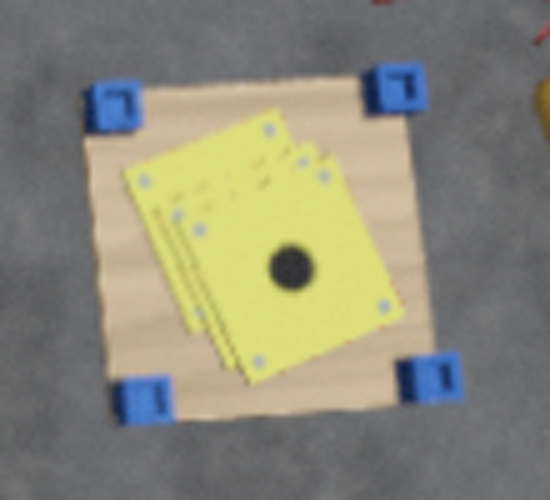

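The top crop shows three plates in a pile, yellow side up, with the top disc at crop (291,267), about (0.495,-0.382) in the world. That is about 20 mm from the board's middle, so it is in tolerance. The upper board has been knocked to about (0.470,0.371). Next I look at the sockets from closer.

```bash
python3 - <<'E'
from h import *
mv([.53,-.41,.32],[0,0,-1],[-.85,-.55,0])
E
```

```text
t 53.9 q [-1.206  1.049  0.892  2.15   0.827  2.6  ] p [ 0.4258 -0.4897  0.2061] z [ 0.525  0.687 -0.502] y [-0.557 -0.169 -0.813] F [0.2 0.1 1.1] w 0.0512 g 0.0
shift [0.208 0.159 0.228] turn [-1.058  0.806  0.004] rows 9.0
ik 0.0 [-0.66  0.62  0.82  1.77 -0.  ] [ 0.53  -0.41   0.624] [ 0.53  -0.41   0.725]
```

Request:
step_arm --targets "0.2 0 0.05 0.1 -1 0.75 0.1;0.2 0.1 0.12 0.22 -1 0.75 0.1;0.2 0.2 0.15 0.22 -1 0.75 0.1;0.2 0.2 0.15 0.22 -1 0.75 0.1;0.2 0.2 0.15 0.22 -1 0.75 0.1;0.2 0.2 0.15 0.22 -1 0.75 0.1;0.2 0.2 0.15 0.22 -1 0.75 0.1;0.2 0.2 0.15 0.22 -1 0.75 0.1;0.2 0.2 0.15 0.22 -1 0.75 0.1;0.2 0.2 0.15 0.22 -1 0.75 0.1"

```text
clock: 54.73
eef_pos: [0.4816, -0.4547, 0.3113]
tool_rot: [0.917, -0.393, -0.006, -0.063]
ft_force: [0.1, 0.0, 0.3]
grip_width: 0.0512
grasp_force: 0.0
```

```bash
python3 - <<'E'
from h import *
show(); i=bot.camera_info('wrist'); print(i['pose'].round(3))
im,i=cam("wrist"); cv2.imwrite('pics/w14.png',im[:,:,::-1])
H,S,V=cv2.split(cv2.cvtColor(im,cv2.COLOR_RGB2HSV)); m=(H>100)&(H<130)&(S>120)
for c in blobs(m,100,20000):
    M=np.zeros(V.shape,np.uint8); cv2.drawContours(M,[c],-1,1,-1); v=V[M>0]; 
    print(c.reshape(-1,2).mean(0).round(),cv2.contourArea(c),rect(i,c,.044),np.histogram(v,bins=range(20,261,20))[0])
E
```

```text
t 54.7 q [-0.807  0.662  0.857  1.825  0.111  3.141] p [ 0.4816 -0.4547  0.3113] z [ 0.039  0.119 -0.992] y [-0.722 -0.683 -0.111] F [0.1 0.  0.3] w 0.0512 g 0.0
[[-0.722  0.667  0.185  0.534]
 [-0.683 -0.644 -0.345 -0.531]
 [-0.111 -0.376  0.92   0.448]
 [ 0.     0.     0.     1.   ]]
[295. 250.] 253.5 [ 425.  -293.3   25.6   25.8    3.3] [  0   0   0   0  16  13  13  22  22  88 105   0]
[201. 175.] 308.5 [ 587.5 -284.6   26.1   26.4    1.8] [  0   0   0   0  26  12  21  13  37  73 155   0]
[378. 167.] 371.0 [ 433.  -457.4   25.    25.2    3.2] [  0   0   0   0   0   5  24  19  32  59 261   0]
[275.  75.] 501.5 [ 595.4 -449.6   26.8   27.6    2.3] [  0   0   0   0   6  15  34  34  32  55 164 197]
```

The blue post tops measure 26 × 26 mm, as they should. That puts the base centre at (0.510,-0.371) with a yaw of 2.84°. Now the arm goes to the handle board.

Request:
step_arm --targets "0.2 -0.05 0.3 0 0 0 1;0.2 -0.05 0.3 0 0 0 1;0.2 -0.05 0.3 0 0 0 1;0.2 -0.05 0.3 0 0 0 1;0.2 -0.05 0.3 0 0 0 1;0.2 -0.05 0.3 0 0 0 1;0.2 -0.05 0.3 0 0 0 1"

```text
clock: 55.37
eef_pos: [0.4546, -0.3061, 0.3112]
tool_rot: [0.998, -0.012, -0.029, -0.057]
ft_force: [0.7, 0.4, 0.4]
grip_width: 0.0512
grasp_force: 0.0
```

Request:
step_arm --targets "0.2 -0.05 0.5 0 0 0 1;0.2 -0.05 0.5 0 0 0 1;0.2 -0.05 0.5 0 0 0 1;0.2 -0.05 0.5 0 0 0 1;0.2 -0.05 0.5 0 0 0 1;0.2 -0.05 0.5 0 0 0 1;0.2 -0.05 0.5 0 0 0 1"

```text
clock: 55.95
eef_pos: [0.4286, -0.0509, 0.3115]
tool_rot: [0.925, 0.374, -0.048, -0.043]
ft_force: [0.3, -1.5, -0.4]
grip_width: 0.0514
grasp_force: 0.0
```

Request:
step_arm --targets "0.2 0 0.5 0 0 0 1;0.2 0 0.5 0 0 0 1;0.2 0 0.5 0 0 0 1;0.2 0 0.5 0 0 0 1;0.2 0 0.5 0 0 0 1;0.2 0 0.5 0 0 0 1;0.2 0 0.5 0 0 0 1"

```text
clock: 56.53
eef_pos: [0.4292, 0.1996, 0.3101]
tool_rot: [0.711, 0.7, -0.06, -0.021]
ft_force: [0.7, -1.1, -0.4]
grip_width: 0.0509
grasp_force: 0.0
```

Request:
step_arm --targets "0.2 0.05 0.3 0 0 0 1;0.2 0.05 0.3 0 0 0 1;0.2 0.05 0.3 0 0 0 1;0.2 0.05 0.3 0 0 0 1;0.2 0.05 0.3 0 0 0 1;0.2 0.05 0.3 0 0 0 1;0.2 0.05 0.3 0 0 0 1;0.2 0.05 0.3 0 0 0 1"

```text
clock: 57.2
eef_pos: [0.4549, 0.343, 0.3105]
tool_rot: [0.395, 0.916, -0.064, 0.004]
ft_force: [-0.7, 0.7, -0.4]
grip_width: 0.0514
grasp_force: 0.0
```

```bash
python3 - <<'E'
from h import *
a=np.radians(79); mv([.470,.371,.22],[0,0,-1],[np.cos(a),np.sin(a),0])
E
```

```text
t 57.2 q [ 0.681  0.471  0.532  1.742 -0.066  1.499] p [0.4549 0.343  0.3105] z [-0.044 -0.12  -0.992] y [ 0.724  0.68  -0.114] F [-0.7  0.7 -0.4] w 0.0514 g 0.0
shift [ 0.03   0.056 -0.181] turn [ 0.166 -0.006  0.791] rows 6.0
ik 0.0 [0.67 0.44 0.27 1.39 0.  ] [0.47  0.371 0.524] [0.47  0.371 0.625]
```

Request:
step_arm --targets "0.2 0.03 0.056 -0.15 0.166 -0.006 0.791;0.2 0.03 0.056 -0.15 0.166 -0.006 0.791;0.2 0.03 0.056 -0.15 0.166 -0.006 0.791;0.2 0.03 0.056 -0.15 0.166 -0.006 0.791;0.2 0.03 0.056 -0.15 0.166 -0.006 0.791;0.2 0.03 0.056 -0.15 0.166 -0.006 0.791;0.2 0.03 0.056 -0.15 0.166 -0.006 0.791;0.2 0.03 0.056 -0.15 0.166 -0.006 0.791;0.2 0.03 0.056 -0.15 0.166 -0.006 0.791"

```text
clock: 57.95
eef_pos: [0.4704, 0.3712, 0.2368]
tool_rot: [0.097, 0.995, 0.001, 0.001]
ft_force: [0.6, 0.7, 0.7]
grip_width: 0.0512
grasp_force: 0.0
```

```bash
python3 - <<'E'
from h import *
a=np.radians(79); mv([.470,.371,.15],[0,0,-1],[np.cos(a),np.sin(a),0])
im,i=cam("wrist"); cv2.imwrite('pics/w15.png',im[:,:,::-1]); hsv=cv2.cvtColor(im,cv2.COLOR_RGB2HSV); H,S,V=cv2.split(hsv)
for c in blobs((S>50)&(H<30)&(V>110),5000,200000): print('board',rect(i,c,.022),cv2.boundingRect(c))
for c in blobs(V<45,200,30000): print('dark',rect(i,c,.062),cv2.boundingRect(c),cv2.contourArea(c))
im2,i2=cam("top"); H,S,V=cv2.split(cv2.cvtColor(im2,cv2.COLOR_RGB2HSV))
for c in blobs((S>50)&(H<30)&(V>120),500,9000,(120,160,245,285)): print("topb",rect(i2,c,.022))
E
```

```text
t 58.0 q [6.680e-01 4.380e-01 3.010e-01 1.431e+00 1.000e-03 8.620e-01] p [0.4704 0.3712 0.2368] z [ 0.001  0.002 -1.   ] y [0.193 0.981 0.002] F [0.6 0.7 0.7] w 0.0512 g 0.0
shift [-0.001 -0.    -0.174] turn [-0.003  0.002  0.003] rows 3.0
ik 0.0 [ 0.67  0.48  0.14  1.23 -0.  ] [0.47  0.371 0.454] [0.47  0.371 0.555]
board [470.4 372.5 190.8 189.9  78.9] (229, 71, 188, 172)
dark [710.6 327.9 278.8 116.8  79.1] (209, 327, 229, 73) 5544.0
dark [776.8 546.5 252.8 102.2  36.4] (434, 317, 152, 83) 4586.0
topb [470.6 370.9 191.1 189.8  79. ]
```

Both views agree: the upper board is at (0.470,0.372), 190 mm square, yaw -11°. Descending on the bar.

Request:
step_arm --targets "0.2 0 0.001 -0.08 0 0 0;0.2 0 0.001 -0.16 0 0 0;0.2 0 0.001 -0.24 0 0 0;0.2 0 0.001 -0.3 0 0 0;0.2 0 0.001 -0.35 0 0 0;0.2 0 0.001 -0.38 0 0 0;0.2 0 0.001 -0.393 0 0 0;0.2 0 0.001 -0.393 0 0 0;0.2 0 0.001 -0.393 0 0 0"

```text
clock: 58.8
eef_pos: [0.4706, 0.3722, 0.0408]
tool_rot: [0.096, 0.995, 0.002, 0.001]
ft_force: [-0.6, 0.5, -0.0]
grip_width: 0.0511
grasp_force: 0.0
```

Request:
step_arm --targets "0.2 0 0 -0.003 0 0 0;-1 0 0 -0.003 0 0 0;-1 0 0 -0.003 0 0 0;-1 0 0 -0.003 0 0 0;-1 0 0 -0.003 0 0 0;-1 0 0 -0.003 0 0 0;-1 0 0 -0.003 0 0 0"

```text
clock: 59.38
eef_pos: [0.4709, 0.3723, 0.0401]
tool_rot: [0.096, 0.995, 0.002, 0.002]
ft_force: [0.8, -0.6, 6.3]
grip_width: 0.0147
grasp_force: 60.7
```

```bash
python3 - <<'E'
from h import *
show()
im2,i2=cam("top"); H,S,V=cv2.split(cv2.cvtColor(im2,cv2.COLOR_RGB2HSV))
for c in blobs((S>50)&(H<30)&(V>120),500,9000,(120,160,245,285)): print("topb",rect(i2,c,.022))
E
```

```text
t 59.4 q [ 0.668  0.574 -0.013  0.979  0.001  0.86 ] p [0.4709 0.3723 0.0401] z [ 0.003  0.004 -1.   ] y [0.191 0.982 0.005] F [ 0.8 -0.6  6.3] w 0.0147 g 60.7
topb [470.2 371.3 190.6 190.5  79.2]
```

Request:
step_arm --targets "-1 0 0 0.05 0 0 0;-1 0 0 0.12 0 0 0;-1 0 0 0.2 0 0 0;-1 0 0 0.28 0 0 0;-1 0 0 0.36 0 0 0;-1 0 0 0.42 0 0 0;-1 0 0 0.42 0 0 0"

```text
clock: 60.02
eef_pos: [0.4725, 0.3736, 0.2562]
tool_rot: [0.096, 0.995, 0.006, 0.005]
ft_force: [0.9, 0.2, -2.9]
grip_width: 0.0147
grasp_force: 59.7
```

Request:
step_arm --targets "-1 0.01 -0.04 0 0 0 0.03;-1 0.015 -0.1 0 0 0 0.06;-1 0.02 -0.17 0 0 0 0.09;-1 0.025 -0.24 0 0 0 0.12;-1 0.03 -0.31 0 0 0 0.15;-1 0.035 -0.38 0 0 0 0.18;-1 0.04 -0.45 0 0 0 0.2;-1 0.04 -0.52 0 0 0 0.22;-1 0.04 -0.59 0 0 0 0.24;-1 0.04 -0.65 0 0 0 0.26"

```text
clock: 60.85
eef_pos: [0.4886, 0.0444, 0.2466]
tool_rot: [-0.006, 1.0, 0.001, -0.002]
ft_force: [0.4, -0.1, -3.7]
grip_width: 0.0148
grasp_force: 59.6
```

Request:
step_arm --targets "-1 0 -0.07 0 0 0 0;-1 0.01 -0.14 0 0 0 0;-1 0.01 -0.21 0 0 0 0;-1 0.02 -0.28 0 0 0 0;-1 0.02 -0.35 0 0 0 0;-1 0.03 -0.42 0 0 0 0;-1 0.03 -0.49 0 0 0 0;-1 0.03 -0.55 0 0 0 0;-1 0.03 -0.6 0 0 0 0;-1 0.03 -0.62 0 0 0 0"

```text
clock: 61.68
eef_pos: [0.5037, -0.2664, 0.246]
tool_rot: [-0.004, 1.0, 0.002, -0.002]
ft_force: [-0.9, 0.7, -4.0]
grip_width: 0.0145
grasp_force: 59.7
```

```bash
python3 - <<'E'
from h import *
a=np.radians(79.0+11.0+2.84); 
mv([.510,-.371,.15],[0,0,-1],[np.cos(a),np.sin(a),0])
E
```

```text
t 61.7 q [-0.487  0.38   0.237  1.432  0.002 -0.496] p [ 0.5037 -0.2664  0.246 ] z [-0.003  0.003 -1.   ] y [-0.008  1.     0.003] F [-0.9  0.7 -4. ] w 0.0145 g 59.7
shift [ 0.013 -0.209 -0.192] turn [-0.004 -0.004  0.052] rows 4.0
ik 0.0 [-0.63  0.54  0.24  1.27  0.  ] [ 0.51  -0.371  0.454] [ 0.51  -0.371  0.555]
```

Request:
step_arm --targets "-1 0.006 -0.07 0 -0.004 -0.004 0.052;-1 0.013 -0.14 -0.03 -0.004 -0.004 0.052;-1 0.013 -0.19 -0.08 -0.004 -0.004 0.052;-1 0.013 -0.209 -0.14 -0.004 -0.004 0.052;-1 0.013 -0.209 -0.2 -0.004 -0.004 0.052;-1 0.013 -0.209 -0.24 -0.004 -0.004 0.052;-1 0.013 -0.209 -0.25 -0.004 -0.004 0.052;-1 0.013 -0.209 -0.25 -0.004 -0.004 0.052;-1 0.013 -0.209 -0.25 -0.004 -0.004 0.052"

```text
clock: 62.43
eef_pos: [0.5118, -0.3673, 0.1238]
tool_rot: [-0.027, 1.0, 0.0, 0.002]
ft_force: [-0.3, -0.4, -3.2]
grip_width: 0.0148
grasp_force: 59.7
```

```bash
python3 - <<'E'
from h import *
a=np.radians(92.84); 
mv([.510,-.371,.092],[0,0,-1],[np.cos(a),np.sin(a),0])
im,i=cam("top"); cv2.imwrite('pics/t16.png',im[:,:,::-1]); H,S,V=cv2.split(cv2.cvtColor(im,cv2.COLOR_RGB2HSV))
for c in blobs((S>50)&(H<24)&(V>120),300,9000,(380,160,540,290)): print("board",rect(i,c,.103),cv2.contourArea(c))
E
```

```text
t 62.4 q [-0.624  0.555  0.193  1.206  0.002 -0.677] p [ 0.5118 -0.3673  0.1238] z [ 0.004  0.    -1.   ] y [-0.054  0.999  0.   ] F [-0.3 -0.4 -3.2] w 0.0148 g 59.7
shift [-0.004 -0.007 -0.064] turn [-0.     0.005 -0.005] rows 1.0
ik 0.0 [-0.63  0.58  0.15  1.14 -0.  ] [ 0.51  -0.371  0.395] [ 0.51  -0.371  0.497]
board [ 509.8 -356.6  193.4  211.3    2.7] 3686.0
```

Request:
step_arm --targets "-1 -0.004 -0.007 -0.02 0 0.004 -0.005;-1 -0.004 -0.007 -0.05 0 0.004 -0.005;-1 -0.004 -0.007 -0.066 0 0.004 -0.005;-1 -0.004 -0.007 -0.066 0 0.004 -0.005;-1 -0.004 -0.007 -0.066 0 0.004 -0.005;-1 -0.004 -0.007 -0.066 0 0.004 -0.005"

```text
clock: 62.98
eef_pos: [0.5102, -0.3716, 0.0917]
tool_rot: [-0.025, 1.0, -0.001, 0.001]
ft_force: [0.2, -0.0, -3.7]
grip_width: 0.0147
grasp_force: 59.8
```

```bash
python3 - <<'E'
from h import *
a=np.radians(92.84); 
mv([.510,-.371,.08],[0,0,-1],[np.cos(a),np.sin(a),0])
E
```

```text
t 63.0 q [-0.63   0.582  0.151  1.138  0.    -0.679] p [ 0.5102 -0.3716  0.0917] z [ 0.002 -0.001 -1.   ] y [-0.049  0.999 -0.001] F [ 0.2 -0.  -3.7] w 0.0147 g 59.8
shift [-0.     0.001 -0.023] turn [0.001 0.003 0.   ] rows 1.0
ik 0.0 [-0.63  0.59  0.14  1.12 -0.  ] [ 0.51  -0.371  0.384] [ 0.51  -0.371  0.485]
```

Request:
step_arm --targets "-1 0 0 -0.006 0 0 0;-1 0 0 -0.012 0 0 0;-1 0 0 -0.016 0 0 0;-1 0 0 -0.02 0 0 0;-1 0 0 -0.02 0 0 0"

```text
clock: 63.4
eef_pos: [0.5093, -0.371, 0.0802]
tool_rot: [-0.025, 1.0, 0.0, 0.0]
ft_force: [0.1, -0.4, -3.4]
grip_width: 0.0148
grasp_force: 59.9
```

Request:
step_arm --targets "-1 0 0 -0.004 0 0 0;-1 0 0 -0.008 0 0 0;-1 0 0 -0.008 0 0 0;-1 0 0 -0.008 0 0 0"

```text
clock: 63.73
eef_pos: [0.5095, -0.3712, 0.0766]
tool_rot: [-0.025, 1.0, 0.0, 0.0]
ft_force: [0.8, -0.5, -3.4]
grip_width: 0.0148
grasp_force: 59.9
```

Request:
step_arm --targets "-1 0 0 -0.004 0 0 0;-1 0 0 -0.008 0 0 0;-1 0 0 -0.008 0 0 0;-1 0 0 -0.008 0 0 0"

```text
clock: 64.07
eef_pos: [0.5096, -0.3712, 0.0726]
tool_rot: [-0.025, 1.0, -0.0, 0.0]
ft_force: [0.5, 0.6, -3.9]
grip_width: 0.015
grasp_force: 59.8
```

Request:
step_arm --targets "-1 0 0 -0.003 0 0 0;-1 0 0 -0.003 0 0 0;-1 0 0 -0.003 0 0 0"

```text
clock: 64.32
eef_pos: [0.5098, -0.3714, 0.0722]
tool_rot: [-0.025, 1.0, -0.0, 0.001]
ft_force: [-1.9, 1.1, 2.6]
grip_width: 0.015
grasp_force: 60.5
```

Request:
step_arm --targets "-0.6 0 0 0 0 0 0;-0.2 0 0 0 0 0 0;0.2 0 0 0 0 0 0;0.2 0 0 0 0 0 0;0.2 0 0 0 0 0 0;0.2 0 0 0.03 0 0 0;0.2 0 0 0.08 0 0 0;0.2 0 0 0.16 0 0 0;0.2 0 0 0.24 0 0 0;0.2 0 0 0.32 0 0 0"

```text
clock: 65.15
eef_pos: [0.5093, -0.371, 0.2326]
tool_rot: [-0.025, 1.0, 0.0, 0.0]
ft_force: [1.7, -0.7, 0.1]
grip_width: 0.0512
grasp_force: 0.0
```

Request:
step_arm --targets "0.2 -0.06 0.06 0.08 0 0 0;0.2 -0.12 0.14 0.1 0 0 0;0.2 -0.2 0.22 0.1 0 0 0;0.2 -0.24 0.3 0.1 0 0 0;0.2 -0.24 0.38 0.1 0 0 0;0.2 -0.24 0.46 0.1 0 0 0;0.2 -0.24 0.54 0.1 0 0 0;0.2 -0.24 0.6 0.1 0 0 0;0.2 -0.24 0.6 0.1 0 0 0"

```text
clock: 65.9
eef_pos: [0.3886, -0.0679, 0.2819]
tool_rot: [-0.026, 1.0, 0.001, 0.001]
ft_force: [0.1, -0.5, -0.4]
grip_width: 0.0512
grasp_force: 0.0
```

```bash
python3 - <<'E'
from h import *
show()
im,i=cam("top"); H,S,V=cv2.split(cv2.cvtColor(im,cv2.COLOR_RGB2HSV))
for c in blobs((S>50)&(H<30)&(V>110),1000,9000,(380,160,540,290)): print("board",rect(i,c,.054),cv2.contourArea(c))
for c in blobs((H>100)&(H<130)&(S>130),5,400,(400,180,500,275)): print("post visible",rect(i,c,.044),cv2.contourArea(c))
for c in blobs(V<60,30,600,(425,205,475,250)): print("handle",rect(i,c,.094))
i2=bot.camera_info('scene'); s=bot.camera('scene'); H,S,V=cv2.split(cv2.cvtColor(s,cv2.COLOR_RGB2HSV))
for c in blobs((S>50)&(H<30)&(V>110),1000,20000,(340,200,480,380)): print("scene board",rect(i2,c,.054),cv2.contourArea(c))
E
```

```text
t 65.9 q [-1.740e-01  1.000e-02 -1.310e-01  1.428e+00  1.000e-03 -2.260e-01] p [ 0.3886 -0.0679  0.2819] z [ 0.002  0.001 -1.   ] y [-0.052  0.999  0.001] F [ 0.1 -0.5 -0.4] w 0.0512 g 0.0
board [ 508.8 -364.2  190.4  202.4    2.7] 4337.5
handle [ 508.5 -360.7   80.5   10.9    2.2]
scene board [ 533.6 -597.4  190.    77.    17.4] 1486.0
scene board [ 498.1 -374.9  210.2  195.8    2.9] 3853.5
```

The pins went in with no side force. Contact came at TCP height 0.0722 m, where 0.0721 m means fully seated, and the arm is clear of everything. Handing in.

```bash
python3 -c "
from workcell import bot; print(bot.job_done())"
```

```text
the job is handed in; nothing more can be done
None
```

I handed in the job, though no verdict came back: all three plates are piled yellow side up within about 20 mm of the board's middle, the handle board is seated on its pins by force and height readings (no final picture was viewed), and the arm is clear.

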